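Stack glass plates from the staging deck and clamp them

ROBOT

A 6-joint arm with a two-finger parallel gripper is mounted at the origin on the work surface. World frame = base frame: x ahead of the robot, y to its left, z up, the work surface at z = 0. Lengths are in mm, angles in rad, forces in N, time in s.
With the tool pointing down it reaches from about 300 to 850 mm from the base axis. Payload 4.2 kg.
Tool frame: the origin (TCP) lies midway between the tips of the shut fingers; the grasp point (between the pads) lies 19 mm behind it; z points along the fingers, y is the direction in which the jaws open and shut (so a half turn about z gives the same grasp; the last joint's range is limited). The gripper opens to 91 mm and grips with 3 to 60 N. Pads are 32 mm wide; open, the fingers measure 118 mm over their backs; the gripper's body (76 mm by 178 mm) begins 60 mm behind the grasp point.
Start: joints at [-1.279, 0.32, 1.565, -0, 1.257, -0.02], TCP at [176.397, -547.291, 213.976] pointing down, gripper open.
Joint ranges: [-3.11, 3.11], [-0.84, 2.01], [0.21, 2.61], [-1.34, 4.49], [0.05, 2.63], [-2.56, 2.56]. Speed limits (rad/s): [2.57, 2.57, 3.14, 3.14, 3.14, 3.14].

INTERFACE

Orientations are given as [roll, pitch, yaw] about the fixed x, y, z axes, in that order (R = Rz(yaw) Ry(pitch) Rx(roll)).
In Python, from plant import bot gives the robot as it stands.
- The arm moves only by the tool step_arm, never from a script. Its argument "motion" is a list of rows, each a list of 7 numbers: the shift along the tool's x, y, z each as a share of 0.2 m, from -1 to 1, then the turn, a rotation vector about the tool's x, y, z each as a share of pi/4 rad, from -1 to 1, then the closure in counts, from 0 (fully open) to 255 (shut). In form: [[x, y, z, rx, ry, rz, fingers], ...]. A call has 1 to 8 rows; each row shifts and turns the commanded pose from where the row before left it, along the tool's axes as they then stand; what a row does not reach is not made up. A row lasts 1/12 s, in which the tool goes at most 41.7 mm and 7.16 degrees, less where a joint would pass 70% of its speed; a pose out of reach is approached as far as the arm can. A call with a number of a shift or a turn outside -1 to 1 is refused whole. A call with a gripper value outside its range is refused whole. The fingers move at their own pace and stop on an object; "force" is the grip in N (left out, the last holds). Time passes only in rows, so rows that do not move let the fingers close. It gives the time, the measured TCP pose, the force and the opening at its end, in the units of the state.
- bot.get_obs(): the state, without advancing time (a new reading comes with each control period).
- bot.capture(name): name is "scene" or "side" or "wrist"; returns the picture (400x640x3 uint8, blue, green, red); there is no depth.
- bot.calibration(name): a dict with "fov_y" (degrees; the focal length in pixels is half the picture's height over the tangent of half this angle, whatever the lens; pixels are square), "cx", "cy" (the principal point, pixels), "R" (3x3) and "t" (3): a world point X has camera coordinates R X + t. Camera axes: x right, y down, z forward; pixel columns grow to the right and rows downward; lengths in mm; the calibration is good to about 2 mm. The wrist camera is an equidistant fisheye: a pixel r from the principal point sees the ray r / f radians off the axis. A picture is of the moment at which its call begins: read the wrist's pose just before it. calibration takes no time and is no camera call; for the wrist camera it gives the pose at the moment of the call.
- bot.close_job(): hands the job in, once; it reports no verdict.
Trained networks look in the newest picture that a camera, given by its name, has taken for a name from the list of things; names that differ only in an ending like _2 or _b are one class to them, and where a whole thing is asked for, a point or a joint stands for the part that bears it (a point fixed in the world has none). Each returns a list of dicts, best first, with "score" (0 to 1); they miss things now and then, are a little off and sometimes report something else, mostly with a low value. They report only what shows in the picture. A call takes as long as a camera call. They do not tell look-alikes from the thing itself.
- bot.cut_out(name, camera): "mask" (400x640 bool, what is visible of it) and "pixel" ([column, row] in pixels, amid what is visible of it).
The state is a dict: "clock": time; "joint_positions": joint angles; "joint_vel": joint speeds; "tau": joint torques, N m; "tool_pos": TCP position; "ee_rot": TCP orientation; "ft_force": force on the tool from outside, world axes, zero at the start; "moment": the same for the moment, N m; "width": finger opening in mm.
Only numpy, scipy, OpenCV 4.12 (cv2) and the standard library are available. Lean on these libraries where they do the work, as an engineer would, in place of code of your own. Each camera call takes 0.05 s, during which the arm holds its last target.

TASK

Open the spring clamp on the grey stand (pull its red collar up, swing the steel finger out to the green park rest and let it spring back down), then stack every glass plate from the blue deck, flat and squarely one on another, in the stand's nest; the fences leave no room for fingers, so slide each plate out over the deck's front edge to grip it. When all the plates are in, pull the collar up again, swing the finger back over the stack and let it spring down to clamp the plates, and leave the other things on the bench where they are.

Things in the scene. Friction and masses are not known exactly. Their poses are not given: they have to be found in the camera images.
- deck: fixed blue block, 215 (x) x 256 (y) x 60 mm high; origin at table level under the middle of its front (robot-side) edge, x to the back. Four flat lanes on top run along x at y = -93, -31, 31, 93 mm, 57 mm wide between white fences 12 mm high (x 13 to 213 mm), open at both ends; a plate or none lies in each. It stands left or right of the stand, turned up to 0.1 rad.
- stand: fixed grey clamp stand, turned up to 0.1 rad; origin at table level under the middle of the pedestal's front (robot-side) edge, x to the back. Base plate 12 mm high, 150 mm wide, x -70 to 165 mm. Aluminium pedestal 60 mm high, x 0 to 86, 80 mm wide, with a tongue as high, 28 mm wide, in front of it to x = -65. The collar's vertical axis is at x = 125, y = 0.
- nest (a point): on the pedestal top, 60 mm above the table, where the centre of the bottom plate belongs (13 mm behind the pedestal's front edge); axes as the stand's. A plate here ends 4 mm short of the rear posts, and its front 47 mm stand out past the pedestal, over the tongue, with both long edges free. Plate n lies (n-1) x 5 mm higher.
- side_walls (a point): midway between the nest's two side walls, on the pedestal top (46 mm behind the stand's origin). The walls are 44 mm long (x), 22 mm high, and leave 59 mm between them for a plate's 52 mm width.
- rear_posts (a point): midway between the two rear posts, on the pedestal top, 77 mm behind the stand's origin, in the plane of their front faces. The posts are 28 mm high, 8 mm thick (x) and stand 15 to 28 mm either side of the middle: they stop the plates' back ends, and the clamp finger lies in the 30 mm gap between them.
- plate1: green glass plate, 120 (x) x 52 (y) x 5 mm, 80 g, a white band 16 mm wide on top of one end. Origin: centre of its underside. It starts flat in a lane of the deck, its front end 12 to 45 mm behind the front edge. None if absent.
- plate2: as plate1
- plate3: as plate1
- plate4: as plate1
- collar_lift (a joint): height of the spring collar, m: 0 down, up to 0.042. A spring pushes it down with about 5 N (down) to 10 N (up). The collar must be raised at least 0.030 for its finger to pass over the rear posts; with the finger resting on 3 plates it reads about 0.014, on 4 about 0.019.
- collar (a joint): turn of the collar, rad: 0 with the finger pointing to the stand's front over the nest, between the rear posts (play about 0.2); grows clockwise from above as the finger swings to the stand's +y side; 1.25 = parked over the green rest; limits -0.15, 1.40. It stays where left. With the finger down a rear post blocks it between about 0.2 and 0.85. Starts down, near 0, over the empty nest.
- collar_grip (a point): point on the collar's axis at mid-height of its grip, 93 mm above the table when down; it rises and turns with the collar. The grip is a red block with two flats 30 mm apart (44 mm long, 34 mm high, from 17 mm below this point to 17 mm above); the flats face this point's +y and -y. The finger points along this point's -x.
- finger_tip (a point): underside of the free end of the clamp's flat steel finger: 14 mm wide, 10 mm thick, its end 85 mm from the collar's axis and this point 80 mm from it; 61 mm above the table when down. Moves with the collar.
- brown_bottle: small amber bottle, 34 mm across, 75 mm high; origin under its centre; leave alone
- white_bottle: white bottle, 40 mm across, 85 mm high; origin under its centre; leave alone
- well_plate: white plate of small wells, 85 x 127 x 14 mm; origin under its centre; leave alone
- tube_rack: blue tube rack, 110 x 200 mm, 61 mm high with tubes; origin under its centre; leave alone
- pink_tip_box: pink tip box, 85 x 122 x 75 mm; origin under its centre; leave alone
- blue_tip_box: blue tip box, 85 x 122 x 75 mm; origin under its centre; leave alone
- pen: black pen 130 mm long, 10 mm thick; origin under its middle; leave alone
Things that resemble listed ones, but are neither listed nor needed, are in the scene too. What is shaped like the plate3 but pink is not meant.

How it is judged (in metres and radians):
On the way, in this order (a step that is already met when the one before it is completed fails the run):
1. the clamp is opened: finger swung out to the park rest and sprung back down (value of joint collar above 1 rad and value of joint collar_lift below 0.005 m), for 0.2 s.
2. every plate is stacked in the nest while the clamp is still open (x of plate1 in the frame of nest between -0.012 and 0.012 m and y of plate1 in the frame of nest between -0.008 and 0.008 m and z of plate1 in the frame of nest between -0.003 and 0.019 m and angle between each of plate1, plate2, plate3, plate4's own z axis and vertical below 0.06 rad and angle between the x axis of each of plate1, plate2, plate3, plate4 and the x axis of stand, either way round below 0.12 rad and x of plate2 in the frame of nest between -0.012 and 0.012 m and y of plate2 in the frame of nest between -0.008 and 0.008 m and z of plate2 in the frame of nest between -0.003 and 0.019 m and x of plate3 in the frame of nest between -0.012 and 0.012 m and y of plate3 in the frame of nest between -0.008 and 0.008 m and z of plate3 in the frame of nest between -0.003 and 0.019 m and x of plate4 in the frame of nest between -0.012 and 0.012 m and y of plate4 in the frame of nest between -0.008 and 0.008 m and z of plate4 in the frame of nest between -0.003 and 0.019 m and value of joint collar above 1 rad), for 0.2 s.
At the end, for the whole second after the job is handed in: every plate present lies flat in the nest (within 12 mm along, 8 mm across, 0.12 rad), one on another, at rest, and the clamp finger points over them (within 0.25 rad) and has sprung down on the stack (lift 3 to 23 mm) (x of plate1 in the frame of nest between -0.012 and 0.012 m and y of plate1 in the frame of nest between -0.008 and 0.008 m and z of plate1 in the frame of nest between -0.003 and 0.019 m and angle between each of plate1, plate2, plate3, plate4's own z axis and vertical below 0.06 rad and angle between the x axis of each of plate1, plate2, plate3, plate4 and the x axis of stand, either way round below 0.12 rad and x of plate2 in the frame of nest between -0.012 and 0.012 m and y of plate2 in the frame of nest between -0.008 and 0.008 m and z of plate2 in the frame of nest between -0.003 and 0.019 m and x of plate3 in the frame of nest between -0.012 and 0.012 m and y of plate3 in the frame of nest between -0.008 and 0.008 m and z of plate3 in the frame of nest between -0.003 and 0.019 m and x of plate4 in the frame of nest between -0.012 and 0.012 m and y of plate4 in the frame of nest between -0.008 and 0.008 m and z of plate4 in the frame of nest between -0.003 and 0.019 m and value of joint collar between -0.25 and 0.25 rad and value of joint collar_lift between 0.003 and 0.023 m and linear speed of each of plate1, plate2, plate3, plate4 below 0.02 m/s); the robot touches nothing.
It fails at once if a bystander is shoved more than 30 mm or knocked over (distance of any of brown_bottle, white_bottle, well_plate, tube_rack, pink_tip_box, blue_tip_box, pen from where it was at the start of the episode above 0.03 m or angle between any of brown_bottle, white_bottle, well_plate, tube_rack, pink_tip_box, blue_tip_box's own z axis and vertical above 0.5 rad).
Of plate1, plate2, plate3, plate4 only 3 to 4 are there at a start; the rules pass over those that are not, and their reading is None.
At some moment in a run one of plate1, plate2, plate3, plate4 may be knocked a few centimetres aside while the robot is not near it.
It also fails if it takes over 210 s, if anything falls off the work surface, if the arm or the gripper's body presses on something with over 40 N, if the wrist force passes 120 N, or if a joint passes its speed limit or range.

## Working session

There is one attempt and no reset: what is moved stays moved. The work goes in short steps, Python scripts to look and compute and a tool call to move; the robot and the scene stay as the last step left them, time stands still between calls to the robot, and variables do not carry over. Pictures are saved under pics/ and viewed, and the job is handed in when it is done.

Besides the shell and the picture viewer there is one more tool, called after ">>>" as name(argument=value, ...) on one line, values as JSON. step_arm: Moves the arm, as the interface text tells. Its arguments: {"type":"object","properties":{"motion":{"type":"array","items":{"type":"array","items":{"type":"number"}}},"force":{"type":"number"}},"required":["motion"]}

```bash
ls; mkdir -p pics
python3 - <<'E'
from plant import bot
import cv2
print(bot.get_obs())
for n in ["scene","side","wrist"]:
    im=bot.capture(n); cv2.imwrite(f"pics/{n}0.png",im); print(n,bot.calibration(n))
E
```

```text
pics
{'clock': 0.0, 'joint_positions': array([-1.27899530e+00,  3.20296572e-01,  1.56568368e+00,  7.38107237e-06,
        1.25738960e+00, -2.00479518e-02]), 'joint_vel': array([-8.09572182e-05, -4.49604288e-04, -1.06565147e-03, -1.91374726e-04,
       -1.36596476e-03,  7.14679330e-04]), 'tau': array([-1.27085532e-03, -4.12466490e+01, -2.31981343e+01,  7.24737416e-02,
        4.58451617e-02, -1.65470283e-04]), 'tool_pos': array([ 176.25153359, -546.78765551,  213.11579459]), 'ee_rot': array([-3.13981596e+00, -4.26427421e-05,  3.11846658e-01]), 'ft_force': array([ 0.47048451, -0.95609362, -0.23466061]), 'moment': array([-0.00203715,  0.04545956,  0.0385365 ]), 'width': 91.48319127574003}
scene {'fov_y': 50.899271407957336, 'cx': 320.7491389822824, 'cy': 208.21046327521393, 'R': array([[ 0.86518796,  0.50107666,  0.0192868 ],
       [ 0.30663549, -0.49823831, -0.81100756],
       [-0.39676754,  0.70758799, -0.58471767]]), 't': array([-431.73580448,  -75.68395368, 1687.09369412])}
side {'fov_y': 52.46902980847529, 'cx': 318.5407785956421, 'cy': 198.59295545039367, 'R': array([[-0.87326104, -0.48723315,  0.00435951],
       [-0.31092504,  0.55033318, -0.7748929 ],
       [ 0.37515433, -0.67803926, -0.63207752]]), 't': array([ 441.45585896,  226.62013589, 1022.67798326])}
wrist {'fov_y': 65.70646984690485, 'cx': 323.01470452098897, 'cy': 194.06404509413125, 'R': array([[ 0.3065139 , -0.9518656 , -0.00105136],
       [-0.91203632, -0.29400412,  0.28592189],
       [-0.27246832, -0.08668016, -0.95825235]]), 't': array([-575.09157798,  -32.4268017 ,  393.13739889])}
```

View pics/scene0.png

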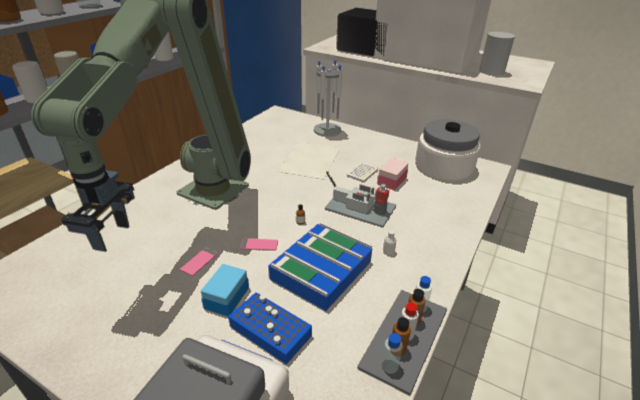

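View pics/side0.png

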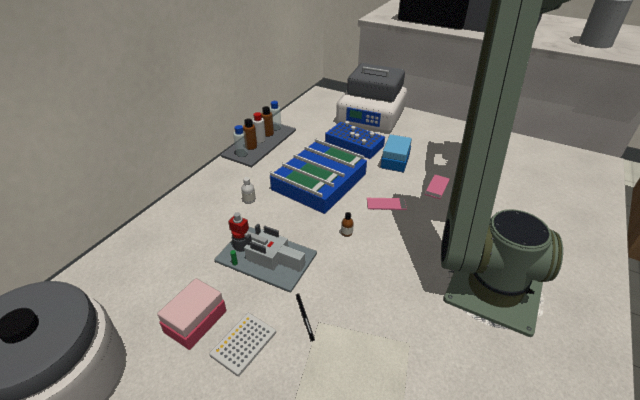

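View pics/wrist0.png

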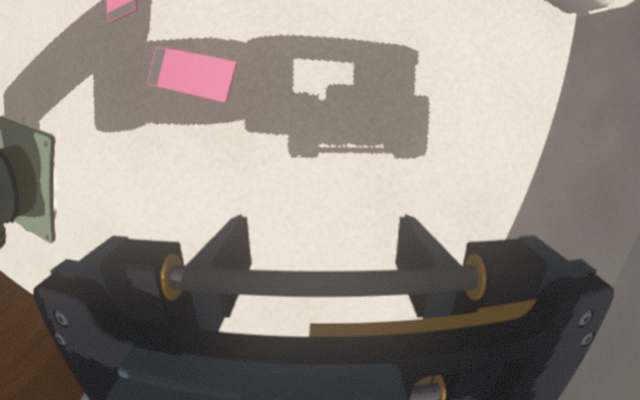

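```bash
cat > h.py <<'E'
import numpy as np, cv2
from scipy.spatial.transform import Rotation as Rot
def f_of(c): return 200/np.tan(np.radians(c['fov_y']/2))
def proj(c,X,fish=False):
    X=np.atleast_2d(X); p=X@c['R'].T+c['t']; f=f_of(c)
    if fish:
        r=np.linalg.norm(p[:,:2],axis=1); th=np.arctan2(r,p[:,2]); s=f*th/np.maximum(r,1e-9)
        return np.c_[c['cx']+p[:,0]*s,c['cy']+p[:,1]*s]
    return np.c_[c['cx']+f*p[:,0]/p[:,2],c['cy']+f*p[:,1]/p[:,2]]
def ray(c,uv,fish=False):
    uv=np.atleast_2d(uv).astype(float); f=f_of(c); d=(uv-[c['cx'],c['cy']])/f
    if fish:
        th=np.linalg.norm(d,axis=1,keepdims=True); dd=np.c_[d/np.maximum(th,1e-9)*np.sin(th),np.cos(th)]
    else: dd=np.c_[d,np.ones(len(d))]
    o=-c['R'].T@c['t']; w=dd@c['R']
    return o,w/np.linalg.norm(w,axis=1,keepdims=True)
def atz(c,uv,z,fish=False):
    o,w=ray(c,uv,fish); return o+w*((z-o[2])/w[:,2])[:,None]
def tri(obs):
    "obs list of (o,w)"
    A=np.zeros((3,3));b=np.zeros(3)
    for o,w in obs:
        P=np.eye(3)-np.outer(w,w);A+=P;b+=P@o
    X=np.linalg.solve(A,b)
    return X,[np.linalg.norm((np.eye(3)-np.outer(w,w))@(X-o)) for o,w in obs]
E
python3 - <<'E'
from plant import bot
from h import *
for n,(x0,y0,x1,y1) in dict(scene=(260,150,420,310),side=(200,130,380,300)).items():
    im=cv2.imread(f"pics/{n}0.png")[y0:y1,x0:x1]
    im=cv2.resize(im,None,fx=3.4,fy=3.4,interpolation=cv2.INTER_CUBIC); cv2.imwrite(f"pics/{n}0c.png",im)
cs,cd=bot.calibration("scene"),bot.calibration("side")
for nm in ["deck","stand","collar","brown_bottle","white_bottle"]:
    r={}
    for cam in ["scene","side"]:
        for d in bot.cut_out(nm,cam)[:2]:
            c=bot.calibration(cam)
            print(nm,cam,round(d['score'],2),np.round(d['pixel']),d['mask'].sum(),np.round(atz(c,[d['pixel']],40)[0]))
E
```

```text
deck scene 0.96 [320. 268.] 4395 [ 613. -204.   40.]
deck scene 0.59 [382. 198.] 204 [622. 246.  40.]
deck side 0.76 [319. 178.] 3483 [ 587. -147.   40.]
stand scene 0.92 [366. 204.] 1954 [588. 177.  40.]
stand side 0.87 [265. 252.] 4198 [551. 208.  40.]
collar scene 0.77 [380. 196.] 260 [611. 251.  40.]
collar side 0.9 [242. 231.] 396 [650. 175.  40.]
brown_bottle scene 0.43 [299. 215.] 146 [417. -11.  40.]
brown_bottle side 0.59 [345. 228.] 269 [407.  23.  40.]
white_bottle scene 0.47 [388. 246.] 254 [750.  -0.  40.]
white_bottle side 0.79 [246. 192.] 267 [745.  29.  40.]
white_bottle side 0.58 [356. 141.] 1328 [ 577. -414.   40.]
```

View pics/scene0c.png

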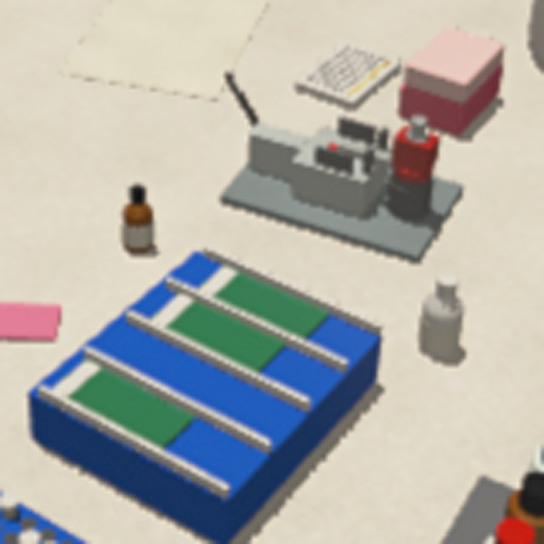

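View pics/side0c.png

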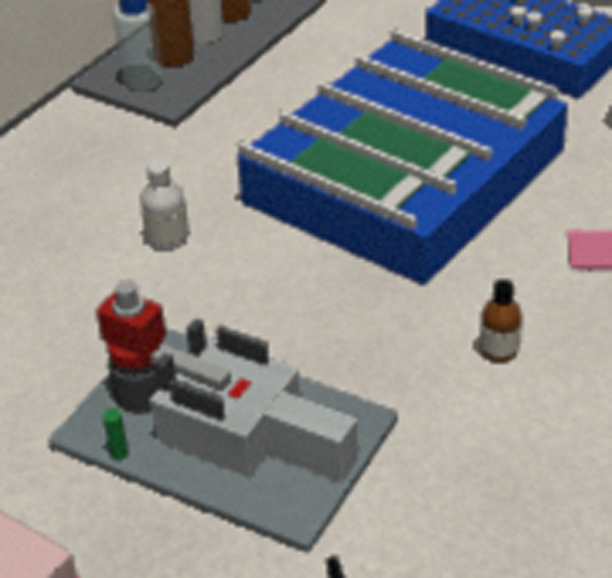

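```bash
cat >> h.py <<'E'
def toolR(rpy): return Rot.from_euler('xyz',rpy).as_matrix()
def rowsfor(obs,pos,yaw):
    "tool-frame remaining shift (mm), turn"
    R=toolR(obs['ee_rot']); d=R.T@(np.array(pos)-obs['tool_pos'])
    Rt=toolR([np.pi,0,yaw]); rv=Rot.from_matrix(R.T@Rt).as_rotvec()
    n=max(np.linalg.norm(d)/40,np.linalg.norm(rv)/.12,1)
    print("shift mm",np.round(d,1),"turn",np.round(rv,4),"| shares",np.round(d/200,4),np.round(rv/(np.pi/4),4),"n>=",round(n,2))
    N=int(np.ceil(n)); print("N",N,"per row",np.round(d/200/N,4),np.round(rv/(np.pi/4)/N,4))
E
python3 - <<'E'
from plant import bot
from h import *
o=bot.get_obs(); c=bot.calibration("wrist"); R=toolR(o['ee_rot'])
print("cam in tool",R.T@(-c['R'].T@c['t']-o['tool_pos'])); print((c['R']@R).round(3))
rowsfor(o,[420,-180,330],0.0)
E
```

```text
cam in tool [  81.17330995    0.65632708 -172.05388429]
[[-0.     1.    -0.   ]
 [-0.958 -0.    -0.286]
 [-0.286  0.     0.958]]
shift mm [ 344.5 -274.8 -116.1] turn [ 2.000e-04 -0.000e+00  3.118e-01] | shares [ 1.7226 -1.3742 -0.5803] [ 2.00e-04 -0.00e+00  3.97e-01] n>= 11.39
N 12 per row [ 0.1436 -0.1145 -0.0484] [ 0.     -0.      0.0331]
```

Run:
```python
from plant import bot
from h import *
o=bot.get_obs()
rowsfor(o,[510,-180,400],0.31)
```

```text
shift mm [ 430.2 -247.2 -186. ] turn [0.0002 0.     0.0018] | shares [ 2.1509 -1.2361 -0.9302] [0.0002 0.     0.0023] n>= 13.25
N 14 per row [ 0.1536 -0.0883 -0.0664] [0.     0.     0.0002]
```

>>> step_arm(motion=[[0.1536,-0.0883,-0.0664,0,0,0,0],[0.1536,-0.0883,-0.0664,0,0,0,0],[0.1536,-0.0883,-0.0664,0,0,0,0],[0.1536,-0.0883,-0.0664,0,0,0,0],[0.1536,-0.0883,-0.0664,0,0,0,0],[0.1536,-0.0883,-0.0664,0,0,0,0],[0.1536,-0.0883,-0.0664,0,0,0,0],[0.1536,-0.0883,-0.0664,0,0,0,0]])

```text
clock: 1.32
tool_pos: [367.7, -335.9, 321.1]
ee_rot: [3.141, -0.0, 0.312]
ft_force: [0.4, -0.4, 0.4]
width: 91.2
```

>>> step_arm(motion=[[0.1536,-0.0883,-0.0664,0,0,0,0],[0.1536,-0.0883,-0.0664,0,0,0,0],[0.1536,-0.0883,-0.0664,0,0,0,0],[0.1536,-0.0883,-0.0664,0,0,0,0],[0.1536,-0.0883,-0.0664,0,0,0,0],[0.1536,-0.0883,-0.0664,0,0,0,0],[0,0,0,0,0,0.1,0],[0,0,0,0,0,0.1,0]])

```text
clock: 1.98
tool_pos: [511.4, -178.4, 400.4]
ee_rot: [3.141, -0.001, 0.155]
ft_force: [0.1, -1.1, -0.8]
width: 91.3
```

>>> step_arm(motion=[[0,0,0,0,0,0.1,0],[0,0,0,0,0,0.097,0],[0,0,0,0,0,0,0],[0,0,0,0,0,0,0]])

```text
clock: 2.32
tool_pos: [509.8, -180.0, 399.9]
ee_rot: [3.142, -0.0, 0.002]
ft_force: [0.2, 0.8, 0.1]
width: 91.3
```

Run:
```python
from plant import bot
from h import *
o=bot.get_obs();print(o['tool_pos'],o['ee_rot'],o['clock'],o['joint_vel'])
im=bot.capture("wrist"); cv2.imwrite("pics/w1.png",im)
import pickle; pickle.dump(bot.calibration("wrist"),open("w1.pkl","wb"))
rowsfor(o,[510,-20,400],0)
```

```text
[ 509.84930355 -179.96430589  399.8878076 ] [ 3.14155128e+00 -2.48566053e-05  2.02171947e-03] 2.3167 [-0.00251958 -0.00075608  0.00026453  0.00098228  0.00090889 -0.00307867]
shift mm [ 5.0e-01 -1.6e+02 -1.0e-01] turn [ 0.    -0.     0.002] | shares [ 2.400e-03 -7.998e-01 -6.000e-04] [ 0.0001 -0.      0.0026] n>= 4.0
N 4 per row [ 6.e-04 -2.e-01 -1.e-04] [ 0.     -0.      0.0006]
```

View pics/w1.png

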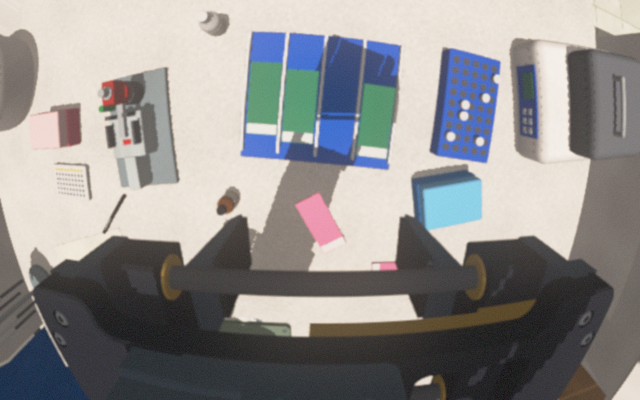

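The wrist view shows the deck (cols 243–400, rows 33–167; plates in lanes 1, 2 and 4 from the left) and the stand (cols 100–177). I'll go over the stand for a second place.

>>> step_arm(motion=[[0,-0.2,0,0,0,0,0],[0,-0.2,0,0,0,0,0],[0,-0.2,0,0,0,0,0],[0,-0.2,0,0,0,0,0],[0,-0.2,0,0,0,0,0],[0,-0.2,0,0,0,0,0],[0,-0.2,0,0,0,0,0],[0,-0.2,0,0,0,0,0]])

```text
clock: 3.03
tool_pos: [509.5, 141.7, 400.1]
ee_rot: [3.142, -0.001, 0.001]
ft_force: [0.7, -0.1, 0.4]
width: 91.4
```

>>> step_arm(motion=[[0,-0.1,0,0,0,0,0],[0,0,0,0,0,0,0],[0,0,0,0,0,0,0]])

```text
clock: 3.28
tool_pos: [509.8, 160.6, 399.6]
ee_rot: [3.141, 0.0, 0.003]
ft_force: [-0.0, 0.4, 0.0]
width: 91.2
```

Run:
```python
from plant import bot
from h import *
o=bot.get_obs();print(o['tool_pos'],o['ee_rot'],o['clock'])
im=bot.capture("wrist"); cv2.imwrite("pics/w2.png",im)
import pickle; pickle.dump(bot.calibration("wrist"),open("w2.pkl","wb"))
cv2.imwrite("pics/w2c.png",cv2.resize(im[20:220,220:420],None,fx=3,fy=3,interpolation=cv2.INTER_CUBIC))
im=cv2.imread("pics/w1.png")
cv2.imwrite("pics/w1c.png",cv2.resize(im[20:180,230:430],None,fx=3.7,fy=3.7,interpolation=cv2.INTER_CUBIC))
```

```text
[509.75084235 160.64144325 399.58075804] [3.14077237e+00 4.10127220e-04 3.06019580e-03] 3.2833
```

View pics/w2.png

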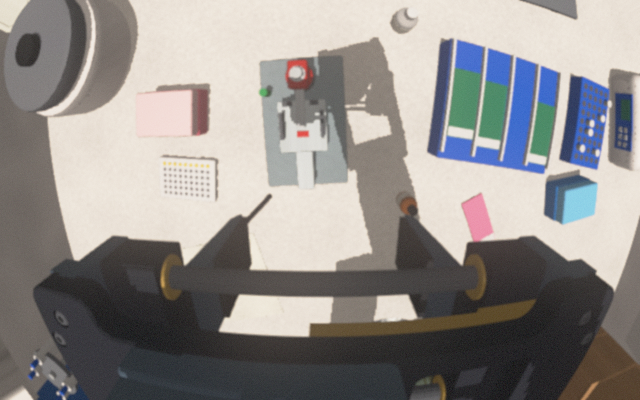

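View pics/w2c.png

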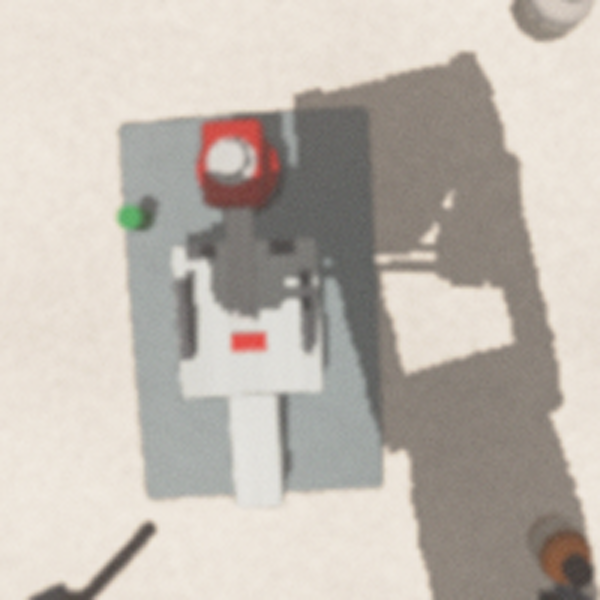

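View pics/w1c.png

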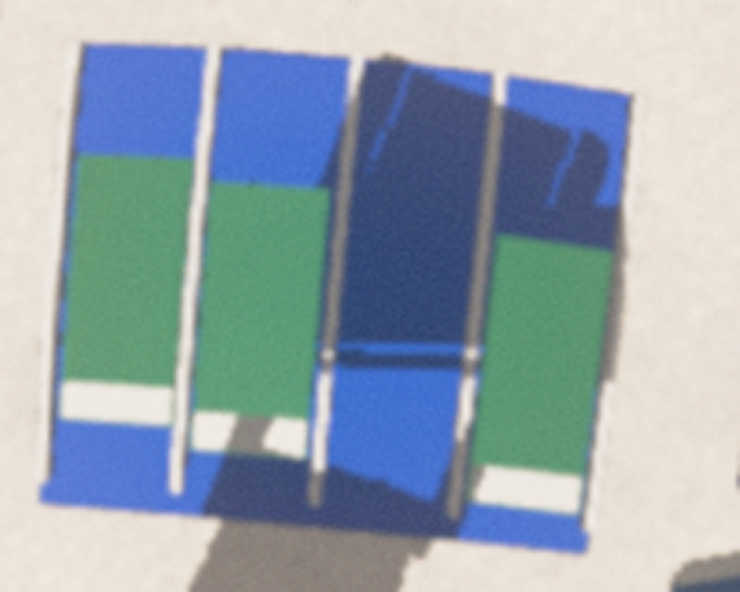

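Run:
```python
from h import *
im=cv2.imread("pics/w2.png")
cv2.imwrite("pics/w2d.png",cv2.resize(im[25:185,415:575],None,fx=3.7,fy=3.7,interpolation=cv2.INTER_CUBIC))
im=cv2.imread("pics/w1.png")
cv2.imwrite("pics/w1s.png",cv2.resize(im[60:200,80:200],None,fx=4,fy=4,interpolation=cv2.INTER_CUBIC))
```

```text
(no output)
```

View pics/w2d.png

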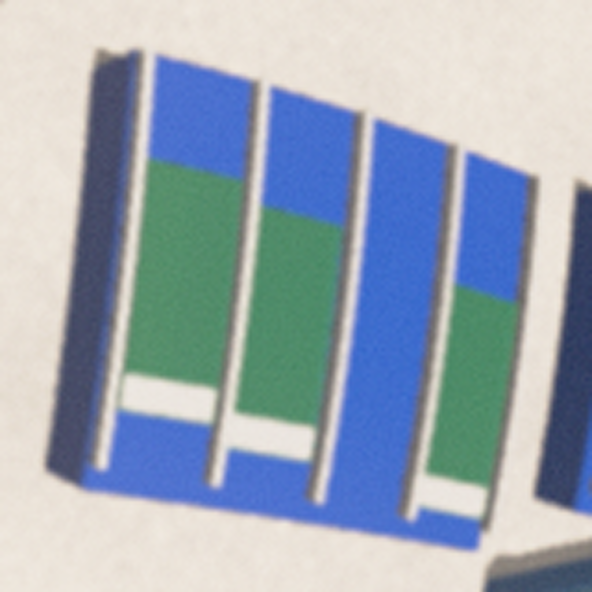

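View pics/w1s.png

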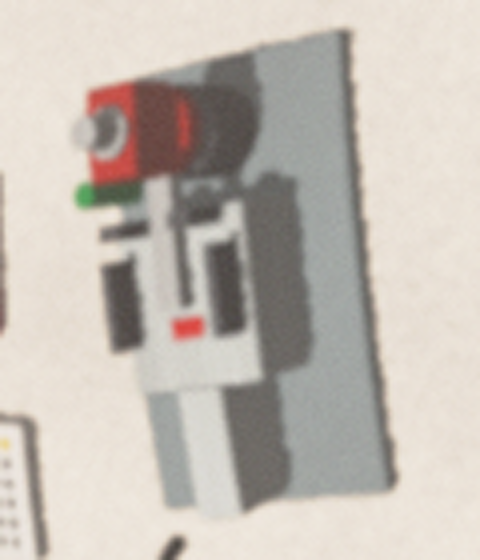

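```bash
cat > fit.py <<'E'
from h import *
import pickle
from scipy.optimize import least_squares
C={k:pickle.load(open(k+".pkl","rb")) for k in ("w1","w2")}
def fit(obs,x0,zfree=True):
    # obs: (cam,u,v,X)
    def res(p,full=False):
        c,s=np.cos(p[2]),np.sin(p[2]); r=[]
        for cam,u,v,X in obs:
            W=np.array([[p[0]+c*X[0]-s*X[1],p[1]+s*X[0]+c*X[1],X[2]+p[3]]])
            r.append(proj(C[cam],W,True)[0]-[u,v])
        return np.array(r) if full else np.ravel(r)
    s=least_squares(res,x0,loss='soft_l1',f_scale=.7); return s.x,res(s.x,True)
def sc(off,s,l,cam): return [(cam,(u+.5)/s-.5+off[0],(v+.5)/s-.5+off[1],X) for u,v,X in l]
if __name__=="__main__":
    d=sc((230,20),3.7,[(42,502,(0,128,60)),(587,551,(0,-128,60)),(176,492,(13,62,72)),(315,504,(13,0,72)),(212,48,(213,62,72)),(356,57,(213,0,72)),(500,75,(213,-62,72))],"w1")
    d+=sc((415,25),3.7,[(82,488,(0,128,60)),(479,549,(0,-128,60)),(138,50,(215,128,60)),(215,487,(13,62,72)),(318,502,(13,0,72)),(408,520,(13,-62,72)),(265,85,(213,62,72)),(368,115,(213,0,72)),(456,148,(213,-62,72)),(47,468,(0,128,0))],"w2")
    p,r=fit(d,[495,-180,0,0]); print("deck",p.round(3)); print(r.round(1).tolist())
    st=sc((220,20),3,[(148,497,(-70,75,12)),(382,487,(-70,-75,12)),(121,124,(165,75,12)),(368,108,(165,-75,12)),(182,397,(0,40,60)),(321,390,(0,-40,60)),(238,505,(-65,14,60)),(282,503,(-65,-14,60))],"w2")
    st+=sc((80,60),4,[(388,488,(-70,-75,12)),(345,32,(165,-75,12)),(168,508,(-70,75,12)),(145,392,(0,40,60)),(262,380,(0,-40,60)),(197,513,(-65,14,60)),(240,517,(-65,-14,60))],"w1")
    q,r=fit(st,[510,200,0,0]); print("stand",q.round(3)); print(r.round(1).tolist())
E
python3 fit.py
```

```text
deck [ 4.93437e+02 -1.67002e+02 -9.30000e-02 -1.26100e+00]
[[-0.3, 1.1], [0.8, 1.4], [0.6, 0.4], [0.5, 0.4], [1.3, -0.5], [1.1, -0.2], [0.8, -0.6], [-0.9, 0.9], [-0.6, 0.9], [-2.0, -0.7], [-0.3, -0.2], [-0.4, 0.2], [0.1, -0.4], [-0.6, -1.5], [-0.4, -1.0], [0.7, -1.3], [-2.1, 0.9]]
stand [ 5.13399e+02  1.91451e+02  4.50000e-02 -3.36100e+00]
[[-1.1, 0.2], [-0.1, 0.0], [-0.8, -0.6], [0.1, -0.5], [-0.5, -0.0], [0.5, -0.0], [-1.5, 0.3], [0.0, 0.3], [1.1, 1.1], [0.3, -1.2], [-0.4, -0.2], [-0.8, 0.4], [1.3, -0.3], [1.4, 1.0], [1.5, -0.7]]
```

>>> step_arm(motion=[[0,0,0,0,0,-0.15,0],[0,0,0,0,0,-0.15,0],[0,0,0,0,0,-0.15,0],[0,0,0,0,0,-0.15,0],[0,0,0,0,0,-0.15,0],[0,0,0,0,0,-0.15,0],[0,0,0,0,0,-0.15,0],[0,0,0,0,0,-0.15,0]])

```text
clock: 4.0
tool_pos: [510.0, 158.1, 400.1]
ee_rot: [3.141, 0.0, 0.946]
ft_force: [0.7, -0.1, 0.2]
width: 91.1
```

>>> step_arm(motion=[[0,0,0,0,0,-0.15,0],[0,0,0,0,0,-0.15,0],[0,0,0,0,0,-0.15,0],[0,0,0,0,0,-0.15,0],[0,0,0,0,0,-0.15,0],[0,0,0,0,0,-0.15,0],[0,0,0,0,0,-0.15,0],[0,0,0,0,0,-0.15,0]])

```text
clock: 4.67
tool_pos: [510.1, 158.0, 400.1]
ee_rot: [3.141, 0.001, 1.889]
ft_force: [0.7, -0.0, 0.0]
width: 90.8
```

>>> step_arm(motion=[[0,0,0,0,0,-0.15,0],[0,0,0,0,0,-0.15,0],[0,0,0,0,0,-0.15,0],[0,0,0,0,0,-0.15,0],[0,0,0,0,0,-0.15,0],[0,0,0,0,0,-0.15,0],[0,0,0,0,0,-0.15,0],[0,0,0,0,0,-0.15,0]])

```text
clock: 5.33
tool_pos: [510.0, 158.0, 400.1]
ee_rot: [-3.141, 0.001, 2.831]
ft_force: [0.1, 0.1, -0.5]
width: 91.7
```

>>> step_arm(motion=[[0,0,0,0,0,-0.15,0],[0,0,0,0,0,-0.15,0],[0,0,0,0,0,-0.15,0],[0,0,0,0,0,0,0]])

```text
clock: 5.67
tool_pos: [510.1, 158.2, 400.1]
ee_rot: [-3.141, 0.0, -3.103]
ft_force: [-0.3, 0.3, 1.5]
width: 91.1
```

Run:
```python
from plant import bot
from h import *
o=bot.get_obs();print(o['tool_pos'],o['ee_rot'],o['clock'],o['joint_positions'])
rowsfor(o,[600,195,260],-3.0966)
```

```text
[510.07207335 158.17495426 400.11729256] [-3.14104988e+00  4.85956846e-04 -3.10258303e+00] 5.6667 [ 2.79568107e-01  1.97835708e-01  1.27615550e+00 -6.45921565e-04
  1.66725877e+00 -1.33030003e+00]
shift mm [-91.2  33.4 140.1] turn [-0.0005  0.0005 -0.006 ] | shares [-0.4561  0.1668  0.7007] [-0.0007  0.0006 -0.0076] n>= 4.26
N 5 per row [-0.0912  0.0334  0.1401] [-0.0001  0.0001 -0.0015]
```

>>> step_arm(motion=[[-0.0912,0.0334,0.1401,0,0,-0.0015,0],[-0.0912,0.0334,0.1401,0,0,-0.0015,0],[-0.0912,0.0334,0.1401,0,0,-0.0015,0],[-0.0912,0.0334,0.1401,0,0,-0.0015,0],[-0.0912,0.0334,0.1401,0,0,-0.0015,0],[0,0,0,0,0,0,0],[0,0,0,0,0,0,0]])

```text
clock: 6.25
tool_pos: [599.3, 195.9, 257.8]
ee_rot: [-3.14, -0.005, -3.1]
ft_force: [0.7, 0.7, 1.6]
width: 91.2
```

Run:
```python
from plant import bot
from h import *
import pickle
o=bot.get_obs();print(o['tool_pos'],o['ee_rot'],o['clock'])
im=bot.capture("wrist"); cv2.imwrite("pics/w3.png",im)
pickle.dump(bot.calibration("wrist"),open("w3.pkl","wb"))
```

```text
[599.34165139 195.89972509 257.76199974] [-3.14004259 -0.00456047 -3.09969856] 6.25
```

View pics/w3.png

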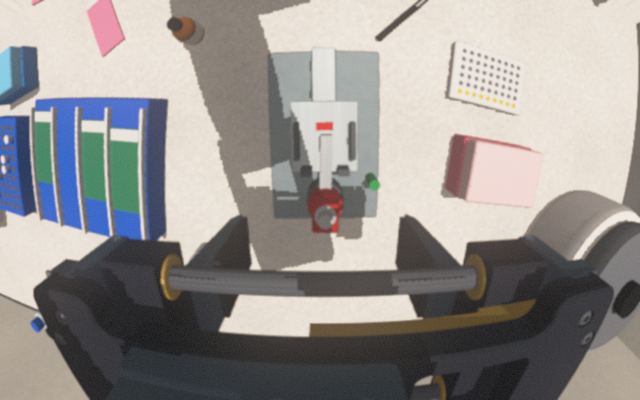

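Run:
```python
from h import *
im=cv2.imread("pics/w3.png")
cv2.imwrite("pics/w3c.png",cv2.resize(im[40:240,255:395],None,fx=3,fy=3,interpolation=cv2.INTER_CUBIC)[:600])
```

```text
(no output)
```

View pics/w3c.png

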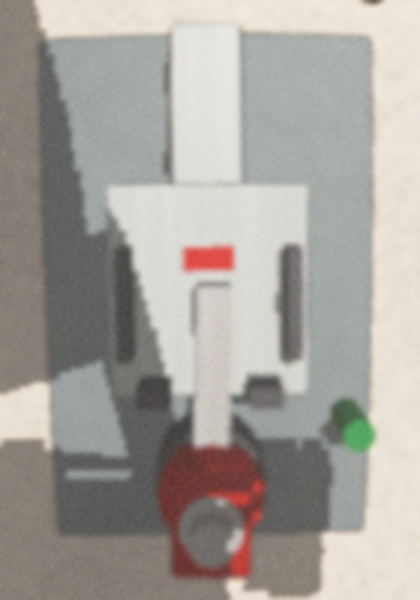

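```bash
cat > fit2.py <<'E'
import fit; from fit import *
import pickle
C["w3"]=pickle.load(open("w3.pkl","rb"))
a=sc((255,40),3,[(172,26,(-65,-14,60)),(242,25,(-65,14,60)),(108,185,(0,-40,60)),(306,185,(0,40,60)),(40,38,(-70,-75,12)),(372,37,(-70,75,12)),(57,533,(165,-75,12)),(362,530,(165,75,12)),(112,392,(86,-40,60)),(306,392,(86,40,60)),(195,285,(40,-7,71)),(232,285,(40,7,71))],"w3")
q,r=fit.fit(a,[510,200,0,0]); print("stand w3",q.round(3)); print(r.round(1).tolist())
st=sc((220,20),3,[(148,497,(-70,75,12)),(382,487,(-70,-75,12)),(121,124,(165,75,12)),(368,108,(165,-75,12)),(182,397,(0,40,60)),(321,390,(0,-40,60)),(238,505,(-65,14,60)),(282,503,(-65,-14,60))],"w2")
q,r=fit.fit(a+st,[510,200,0,0]); print("stand both",q.round(3)); print(r.round(1).tolist())
E
python3 fit2.py
python3 - <<'E'
from plant import bot
from h import *
rowsfor(bot.get_obs(),[637.6,196.3,150],-3.0966)
E
```

```text
shift mm [-38.   -1.4 110.1] turn [-0.0005 -0.0006 -0.0025] | shares [-0.1898 -0.0069  0.5503] [-0.0007 -0.0008 -0.0032] n>= 2.91
N 3 per row [-0.0633 -0.0023  0.1834] [-0.0002 -0.0003 -0.0011]Traceback (most recent call last):
  File "fit2.py", line 5, in <module>
    q,r=fit.fit(a,[510,200,0,0]); print("stand w3",q.round(3)); print(r.round(1).tolist())
        ^^^^^^^
AttributeError: 'function' object has no attribute 'fit'
```

```bash
sed -i 's/^import fit; from/from/; s/fit\.fit(/fit(/' fit2.py; python3 fit2.py
```

```text
stand w3 [ 5.14323e+02  1.92826e+02  4.90000e-02 -3.99500e+00]
[[-0.1, -0.2], [0.1, 0.0], [0.0, 0.1], [0.7, -0.3], [0.3, 0.3], [0.2, -0.0], [0.1, -0.4], [0.1, -0.1], [0.3, 0.6], [-0.1, 0.2], [-1.4, -0.1], [-1.8, -0.1]]
stand both [ 5.14065e+02  1.92435e+02  4.90000e-02 -4.13500e+00]
[[-0.4, -0.4], [-0.2, -0.2], [-0.3, -0.1], [0.3, -0.5], [0.0, 0.1], [-0.0, -0.2], [-0.1, -0.7], [-0.1, -0.3], [0.0, 0.4], [-0.4, 0.0], [-1.7, -0.3], [-2.1, -0.4], [-1.4, -0.1], [-0.5, -0.6], [-1.6, -0.7], [-0.8, -0.9], [-1.0, -0.4], [-0.1, -0.6], [-1.8, -0.1], [-0.4, -0.2]]
```

Run:
```python
from plant import bot
from h import *
rowsfor(bot.get_obs(),[639,198.7,150],-3.11)
```

```text
shift mm [-39.5   1.  110.1] turn [-0.0005 -0.0006  0.0109] | shares [-0.1973  0.0048  0.5503] [-0.0007 -0.0008  0.0139] n>= 2.92
N 3 per row [-0.0658  0.0016  0.1834] [-0.0002 -0.0003  0.0046]
```

>>> step_arm(motion=[[-0.0658,0.0016,0.1834,0,0,0.0046,0],[-0.0658,0.0016,0.1834,0,0,0.0046,0],[-0.0658,0.0016,0.1834,0,0,0.0046,0],[0,0,0,0,0,0,0],[0,0,0,0,0,0,0],[0,0,0,0,0,0,0]])

```text
clock: 6.8
tool_pos: [640.0, 199.7, 153.3]
ee_rot: [3.14, 0.005, -3.108]
ft_force: [0.0, 1.1, 1.1]
width: 91.3
```

Run:
```python
from plant import bot
from h import *
o=bot.get_obs(); print(o['tool_pos'],o['ee_rot'])
im=bot.capture("wrist"); cv2.imwrite("pics/w4.png",im)
c=bot.calibration("wrist")
# collar top knob centre?
rowsfor(o,[639,198.7,76],-3.11)
```

```text
[640.00028041 199.74963762 153.33291142] [ 3.14042324  0.00472797 -3.10811407]
shift mm [ 1.4 -1.1 77.3] turn [0.0012 0.0047 0.0019] | shares [ 0.007  -0.0055  0.3866] [0.0015 0.006  0.0024] n>= 1.93
N 2 per row [ 0.0035 -0.0028  0.1933] [0.0007 0.003  0.0012]
```

View pics/w4.png

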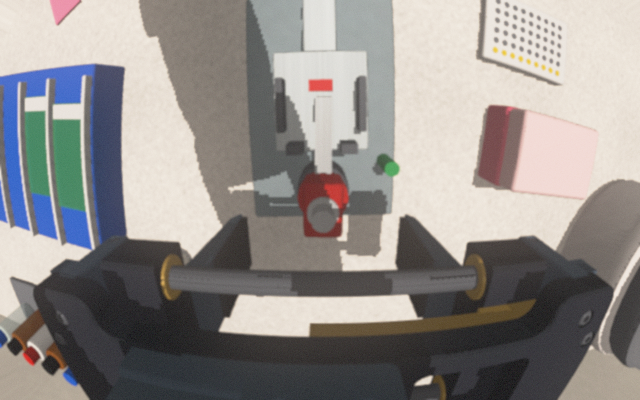

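Run:
```python
from plant import bot
from h import *
for i in range(4):
    bot.capture("wrist"); o=bot.get_obs(); print(o['clock'],o['tool_pos'],o['ee_rot'],np.abs(o['joint_vel']).max())
c=bot.calibration("wrist"); print(proj(c,[[639,198.7,z] for z in (76,110,125)],True))
rowsfor(o,[639,198.7,76],-3.11)
```

```text
6.9 [640.17358969 200.04567948 153.851201  ] [ 3.14006319  0.00613743 -3.10757089] 0.007665745941662355
6.95 [639.97076338 200.07325795 153.4404256 ] [ 3.14021712  0.00558898 -3.10738813] 0.011611881295893198
7.0 [639.77666068 199.99259417 152.87386192] [ 3.14049952  0.00476538 -3.10733192] 0.013360542485002621
7.05 [639.55008154 199.96774639 152.23153766] [ 3.14073618  0.00376104 -3.10725351] 0.012515265369392493
[[322.26271192 200.76969114]
 [322.16486848 214.93603399]
 [322.11284402 222.5271458 ]]
shift mm [ 0.9 -1.3 76.2] turn [0.0009 0.0038 0.0027] | shares [ 0.0044 -0.0066  0.3811] [0.0011 0.0048 0.0035] n>= 1.91
N 2 per row [ 0.0022 -0.0033  0.1906] [0.0005 0.0024 0.0017]
```

>>> step_arm(motion=[[0.002,-0.003,0.094,0,0,0.002,0],[0,-0.003,0.094,0,0,0,0],[0,0,0.094,0,0,0,0],[0,0,0.094,0,0,0,0],[0,0,0,0,0,0,0],[0,0,0,0,0,0,0]])

```text
clock: 7.55
tool_pos: [638.4, 198.5, 74.6]
ee_rot: [-3.141, -0.001, -3.109]
ft_force: [-0.1, -0.4, 0.9]
width: 90.9
```

>>> step_arm(motion=[[0,0,0,0,0,0,120],[0,0,0,0,0,0,160],[0,0,0,0,0,0,200],[0,0,0,0,0,0,255],[0,0,0,0,0,0,255],[0,0,0,0,0,0,255],[0,0,0,0,0,0,255],[0,0,0,0,0,0,255]], force=30)

```text
clock: 8.22
tool_pos: [638.7, 198.5, 74.6]
ee_rot: [-3.141, 0.0, -3.109]
ft_force: [0.1, -1.0, 0.1]
width: 41.0
```

>>> step_arm(motion=[[0,0,0,0,0,0,255],[0,0,0,0,0,0,255],[0,0,0,0,0,0,255],[0,0,0,0,0,0,255],[0,0,0,0,0,0,255]], force=40)

```text
clock: 8.63
tool_pos: [638.6, 199.3, 74.5]
ee_rot: [3.14, -0.0, -3.109]
ft_force: [-0.5, 4.6, -0.6]
width: 30.0
```

>>> step_arm(motion=[[0,0,-0.047,0,0,0,255],[0,0,-0.047,0,0,0,255],[0,0,-0.047,0,0,0,255],[0,0,-0.047,0,0,0,255],[0,0,0,0,0,0,255],[0,0,0,0,0,0,255]])

```text
clock: 9.13
tool_pos: [638.5, 199.2, 110.6]
ee_rot: [3.141, -0.001, -3.109]
ft_force: [2.3, 6.4, -10.3]
width: 29.7
```

>>> step_arm(motion=[[0,0,0,0,0,0.1,255],[0,0,0,0,0,0.14,255],[0,0,0,0,0,0.14,255],[0,0,0,0,0,0.14,255],[0,0,0,0,0,0.14,255]])

```text
clock: 9.55
tool_pos: [638.4, 198.8, 109.8]
ee_rot: [-3.141, -0.001, 2.651]
ft_force: [1.7, 5.4, -9.0]
width: 30.0
```

>>> step_arm(motion=[[0,0,0,0,0,0.14,255],[0,0,0,0,0,0.14,255],[0,0,0,0,0,0.14,255],[0,0,0,0,0,0.14,255],[0,0,0,0,0,0.14,255],[0,0,0,0,0,0.14,255],[0,0,0,0,0,0.06,255],[0,0,0,0,0,0,255]])

```text
clock: 10.22
tool_pos: [637.9, 198.5, 109.8]
ee_rot: [-3.139, -0.0, 1.948]
ft_force: [2.3, 4.4, -10.1]
width: 30.2
```

Run:
```python
from plant import bot
from h import *
o=bot.get_obs(); print(o['tool_pos'],o['ee_rot'],o['ft_force'],o['moment'],o['joint_positions'])
bot.capture("side")
im=bot.capture("side"); cv2.imwrite("pics/s1.png",cv2.resize(im[160:320,170:350],None,fx=3.5,fy=3.5,interpolation=cv2.INTER_CUBIC))
```

```text
[637.94639768 198.49980232 109.76223058] [-3.13885891e+00 -4.96902790e-04  1.94842610e+00] [  2.31419185   4.3563258  -10.11849972] [ 0.71159442 -0.42275615 -0.07582604] [ 2.84324411e-01  5.38906218e-01  1.47840859e+00  2.65778114e-04
  1.12704601e+00 -9.34204802e-02]
```

View pics/s1.png

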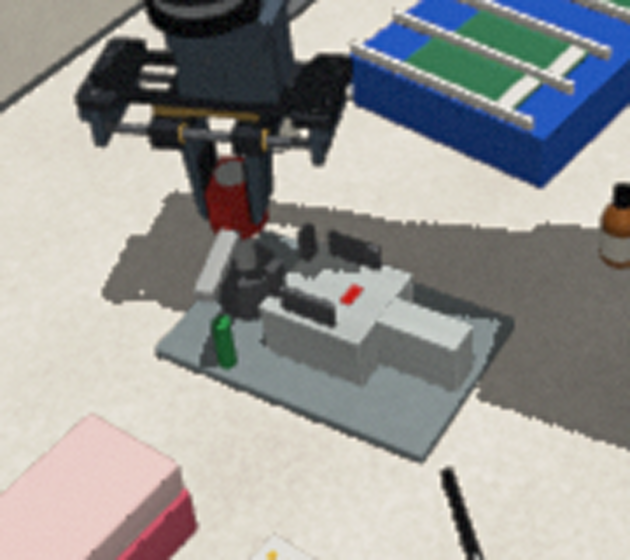

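>>> step_arm(motion=[[0,0,0.045,0,0,0,255],[0,0,0.045,0,0,0,255],[0,0,0.045,0,0,0,255],[0,0,0.035,0,0,0,255],[0,0,0,0,0,0,255],[0,0,0,0,0,0,255],[0,0,0,0,0,0,255]])

```text
clock: 10.9
tool_pos: [638.0, 198.5, 78.2]
ee_rot: [-3.14, -0.0, 1.949]
ft_force: [-3.7, 3.9, -6.4]
width: 29.9
```

>>> step_arm(motion=[[0,0,0,0,0,0,100],[0,0,0,0,0,0,0],[0,0,0,0,0,0,0],[0,0,0,0,0,0,0],[0,0,0,0,0,0,0],[0,0,0,0,0,0,0]])

```text
clock: 11.4
tool_pos: [639.1, 198.3, 78.6]
ee_rot: [3.141, 0.001, 1.949]
ft_force: [-0.7, 0.7, 0.1]
width: 67.1
```

>>> step_arm(motion=[[0,0,0,0,0,0,0],[0,0,0,0,0,0,0],[0,0,0,0,0,0,0],[0,0,-0.15,0,0,0,0],[0,0,-0.19,0,0,0,0],[0,0,-0.19,0,0,0,0],[0,0,-0.19,0,0,0,0],[0,0,-0.19,0,0,-0.1,0]])

```text
clock: 12.07
tool_pos: [638.3, 198.4, 262.0]
ee_rot: [-3.141, 0.0, 2.029]
ft_force: [1.7, 0.2, 0.1]
width: 91.2
```

>>> step_arm(motion=[[0,0,0,0,0,-0.15,0],[0,0,0,0,0,-0.15,0],[0,0,0,0,0,-0.15,0],[0,0,0,0,0,-0.15,0],[0,0,0,0,0,-0.15,0],[0,0,0,0,0,-0.15,0],[0,0,0,0,0,-0.15,0],[0,0,0,0,0,-0.15,0]])

```text
clock: 12.73
tool_pos: [638.5, 198.4, 260.0]
ee_rot: [-3.141, -0.0, 2.976]
ft_force: [-0.0, 0.2, -0.7]
width: 91.7
```

Run:
```python
from plant import bot
from h import *
o=bot.get_obs(); print(o['tool_pos'],o['ee_rot'],o['clock'])
im=bot.capture("wrist"); cv2.imwrite("pics/w5.png",im)
rowsfor(o,[600,-165,270],3.049)
```

```text
[638.52375503 198.40400347 259.9926899 ] [-3.14108555e+00 -3.06316483e-04  2.97597742e+00] 12.7333
shift mm [ -21.9 -364.8   -9.8] turn [-0.0005 -0.0003 -0.073 ] | shares [-0.1096 -1.8239 -0.0491] [-0.0006 -0.0004 -0.093 ] n>= 9.14
N 10 per row [-0.011  -0.1824 -0.0049] [-0.0001 -0.     -0.0093]
```

View pics/w5.png

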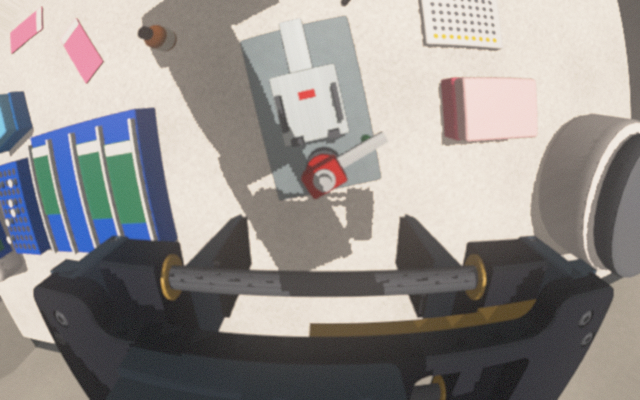

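Run:
```python
from plant import bot
from h import *
o=bot.get_obs()
rowsfor(o,[675,-167,300],2.976)
```

```text
shift mm [ -94.9 -354.7  -39.8] turn [-0.0005 -0.0002  0.0036] | shares [-0.4745 -1.7737 -0.199 ] [-0.0007 -0.0002  0.0046] n>= 9.23
N 10 per row [-0.0475 -0.1774 -0.0199] [-0.0001 -0.      0.0005]
```

>>> step_arm(motion=[[-0.0475,-0.1774,-0.0199,0,0,0,0],[-0.0475,-0.1774,-0.0199,0,0,0,0],[-0.0475,-0.1774,-0.0199,0,0,0,0],[-0.0475,-0.1774,-0.0199,0,0,0,0],[-0.0475,-0.1774,-0.0199,0,0,0,0],[-0.0475,-0.1774,-0.0199,0,0,0,0],[-0.0475,-0.1774,-0.0199,0,0,0,0],[-0.0475,-0.1774,-0.0199,0,0,0,0]])

```text
clock: 13.45
tool_pos: [664.9, -95.9, 292.3]
ee_rot: [-3.141, -0.0, 2.968]
ft_force: [1.1, 0.6, -0.7]
width: 91.6
```

>>> step_arm(motion=[[-0.0475,-0.1774,-0.0199,0,0,0,255],[-0.0475,-0.1774,-0.0199,0,0,0,255],[0,0,0,0,0,-0.093,255],[0,0,0,0,0,0,255],[0,0,0,0,0,0,255],[0,0,0,0,0,0,255],[0,0,0,0,0,0,255],[0,0,0,0,0,0,255]], force=20)

```text
clock: 14.12
tool_pos: [671.8, -166.0, 300.1]
ee_rot: [3.142, 0.0, 3.044]
ft_force: [0.9, 0.2, -0.2]
width: 41.1
```

Run:
```python
from plant import bot
from h import *
import pickle
o=bot.get_obs(); print(o['tool_pos'],o['ee_rot'],o['clock'],o['width'])
im=bot.capture("wrist"); cv2.imwrite("pics/w6.png",im)
pickle.dump(bot.calibration("wrist"),open("w6.pkl","wb"))
```

```text
[ 671.77752714 -166.01819447  300.06848546] [3.14159167e+00 4.16528816e-05 3.04388058e+00] 14.1167 41.12405623679482
```

View pics/w6.png

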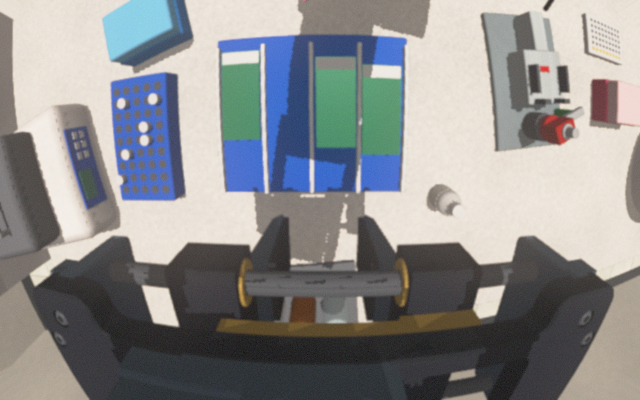

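Run:
```python
from h import *
im=cv2.imread("pics/w6.png")
cv2.imwrite("pics/w6c.png",cv2.resize(im[30:200,212:412],None,fx=3.5,fy=3.5,interpolation=cv2.INTER_CUBIC))
```

```text
(no output)
```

View pics/w6c.png

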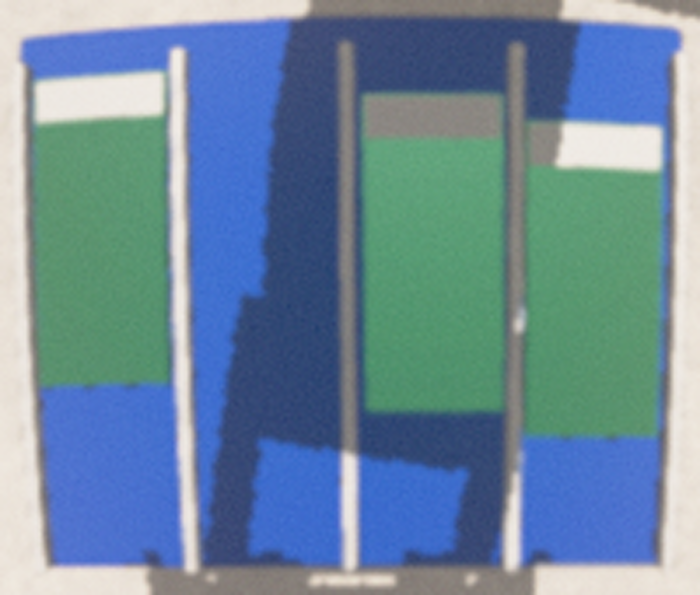

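```bash
cat > fit3.py <<'E'
from fit import *
C["w6"]=pickle.load(open("w6.pkl","rb"))
d=sc((212,30),3.5,[(22,40,(0,-128,60)),(681,36,(0,128,60)),(178,48,(13,-62,72)),(346,42,(13,0,72)),(517,42,(13,62,72)),(191,570,(213,-62,72)),(350,572,(213,0,72)),(512,570,(213,62,72))],"w6")
p,r=fit(d,[495,-170,-.09,0]); print("deck w6",p.round(3)); print(r.round(1).tolist())
P=sc((212,30),3.5,[(590,436,0),(434,411,0),(106,384,0),(593,124,0),(433,94,0),(100,76,0)],"w6")
c,s=np.cos(p[2]),np.sin(p[2])
for cam,u,v,_ in P:
    X=atz(C[cam],[[u,v]],65+p[3],True)[0]; d=X[:2]-p[:2]; print(X.round(1), np.round([c*d[0]+s*d[1],-s*d[0]+c*d[1]],1))
E
python3 fit3.py
```

```text
deck w6 [ 4.94694e+02 -1.65420e+02 -9.60000e-02 -1.84500e+00]
[[-0.4, -0.6], [0.4, -2.1], [0.2, 0.4], [0.1, 0.3], [-0.2, 0.7], [0.2, 0.2], [0.0, -0.4], [-0.5, 0.0]]
[664.1 -88.7  63.2] [161.2  92.5]
[ 649.1 -147.9   63.2] [152.1  32.2]
[ 624.8 -272.5   63.2] [139.8 -94.2]
[544.6 -78.2  63.2] [41.3 91.6]
[ 529.1 -136.9   63.2] [31.5 31.7]
[ 505.4 -260.8   63.2] [ 19.8 -94. ]
```

```bash
cat > go.py <<'E'
import sys
from plant import bot
from h import *
D=(494.7,-165.4,-.096); S=(514.3,192.8,.049)
def w(F,x,y): 
    c,s=np.cos(F[2]),np.sin(F[2]); return F[0]+c*x-s*y,F[1]+s*x+c*y
def inv(F,X):
    c,s=np.cos(F[2]),np.sin(F[2]); d=np.array(X[:2])-F[:2]; return np.array([c*d[0]+s*d[1],-s*d[0]+c*d[1]])
if __name__=="__main__":
    F=dict(D=D,S=S)[sys.argv[1]]; x,y,z=map(float,sys.argv[2:5])
    o=bot.get_obs(); print(o['clock'],o['tool_pos'].round(1),"in frame",inv(F,o['tool_pos']).round(1),o['ee_rot'].round(3),"w",round(o['width'],1))
    X,Y=w(F,x,y); print(round(X,1),round(Y,1)); rowsfor(o,[X,Y,z],np.pi+F[2])
E
python3 go.py D 184 93 80
```

```text
14.1667 [ 671.8 -166.1  300.1] in frame [176.3  16.2] [-3.142  0.     3.044] w 36.6
686.8 -90.5
shift mm [ -7.5  76.8 220.1] turn [-0.      0.0001 -0.0016] | shares [-0.0376  0.3839  1.1004] [-0.      0.0001 -0.0021] n>= 5.83
N 6 per row [-0.0063  0.064   0.1834] [-0.      0.     -0.0004]
```

>>> step_arm(motion=[[-0.0063,0.19,0.05,0,0,0,255],[-0.0063,0.19,0.05,0,0,0,255],[-0.0063,0.0039,0.19,0,0,0,255],[-0.0063,0,0.19,0,0,0,255],[-0.0063,0,0.19,0,0,0,255],[-0.0063,0,0.19,0,0,0,255],[0,0,0.19,0,0,0,255],[0,0,0.05,0,0,0,255]])

```text
clock: 14.83
tool_pos: [682.6, -90.2, 73.3]
ee_rot: [3.141, -0.012, 3.044]
ft_force: [-0.7, 0.6, -0.5]
width: 0.7
```

>>> step_arm(motion=[[0,0,0,0,0,0,255],[0,0,0,0,0,0,255],[0,0,0,0,0,0,255],[0,0,0,0,0,0,255]])

```text
clock: 15.17
tool_pos: [688.7, -91.9, 83.2]
ee_rot: [-3.141, 0.006, 3.043]
ft_force: [0.0, -0.5, 0.0]
width: 0.2
```

```bash
python3 go.py D 184 93 62.5
python3 - <<'E'
from plant import bot
from h import *
im=bot.capture("wrist"); cv2.imwrite("pics/w7.png",im)
E
```

```text
15.1667 [688.7 -91.9  83.2] in frame [186.1  91.8] [-3.141  0.006  3.043] w 0.2
686.8 -90.5
shift mm [ 2.2  1.2 20.7] turn [-0.0004  0.0057 -0.0024] | shares [0.011  0.0061 0.1034] [-0.0005  0.0073 -0.0031] n>= 1
N 1 per row [0.011  0.0061 0.1034] [-0.0005  0.0073 -0.0031]
```

View pics/w7.png

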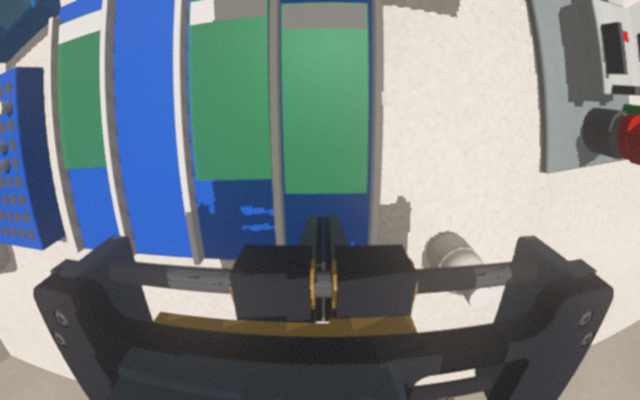

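>>> step_arm(motion=[[0,0.003,0.02,0,0,0,255],[0,0.003,0.02,0,0,0,255],[0,0,0.02,0,0,0,255],[0,0,0.015,0,0,0,255],[0,0,0.01,0,0,0,255],[0,0,0,0,0,0,255],[0,0,0,0,0,0,255]])

```text
clock: 15.8
tool_pos: [686.8, -90.4, 62.6]
ee_rot: [-3.142, -0.001, 3.043]
ft_force: [-0.5, -0.5, -0.6]
width: 0.5
```

>>> step_arm(motion=[[0.02,0,0,0,0,0,255],[0.04,0,0,0,0,0,255],[0.05,0,0,0,0,0,255],[0.05,0,0,0,0,0,255],[0.05,0,0,0,0,0,255],[0.05,0,0,0,0,0,255],[0.05,0,0,0,0,0,255],[0.04,0,0,0,0,0,255]])

```text
clock: 16.47
tool_pos: [615.9, -83.4, 63.2]
ee_rot: [-3.141, -0.0, 3.043]
ft_force: [-0.3, 0.1, -0.8]
width: 0.5
```

>>> step_arm(motion=[[0.03,0,0,0,0,0,255],[0.02,0,0,0,0,0,255],[0.01,0,0,0,0,0,255],[0,0,0,0,0,0,255],[0,0,0,0,0,0,255]])

```text
clock: 16.88
tool_pos: [605.5, -82.4, 63.0]
ee_rot: [-3.141, 0.0, 3.043]
ft_force: [0.5, 0.3, -0.1]
width: 0.5
```

```bash
python3 go.py D 91 93 62.5
python3 - <<'E'
from plant import bot
from h import *
im=bot.capture("wrist"); cv2.imwrite("pics/w8.png",im)
im=bot.capture("side"); cv2.imwrite("pics/s8.png",cv2.resize(im[120:220,250:400],None,fx=4.5,fy=4.5,interpolation=cv2.INTER_CUBIC))
E
```

```text
16.8833 [605.5 -82.4  63. ] in frame [102.3  93.2] [-3.141  0.     3.043] w 0.5
594.2 -81.6
shift mm [11.3 -0.3  0.5] turn [-0.0001  0.0002 -0.0024] | shares [ 0.0567 -0.0013  0.0023] [-0.0001  0.0003 -0.0031] n>= 1
N 1 per row [ 0.0567 -0.0013  0.0023] [-0.0001  0.0003 -0.0031]
```

View pics/w8.png

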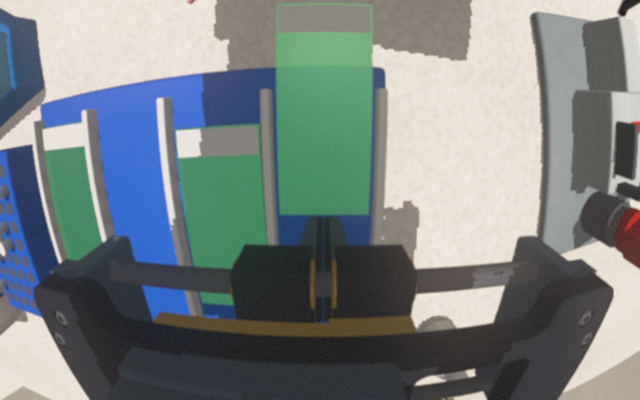

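View pics/s8.png

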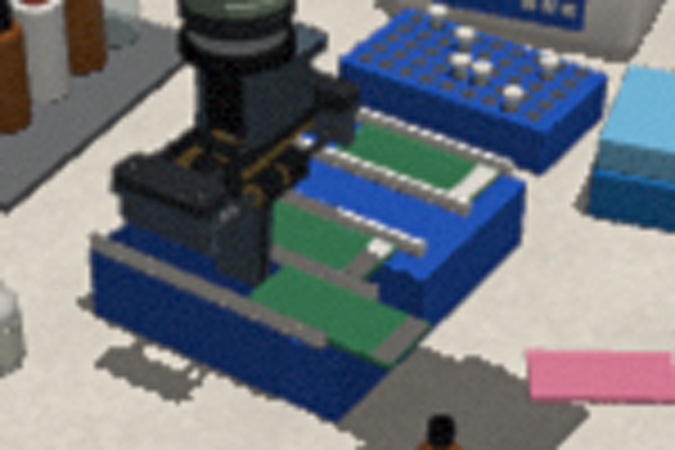

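Run:
```python
from plant import bot
from h import *
from go import *
c=bot.calibration("wrist")
for u,v in [(325,5),(325,214),(325,69)]:
    X=atz(c,[[u,v]],65,True)[0]; print(X.round(1),inv(D,X).round(1))
```

```text
[469.4 -68.4  65. ] [-34.4  94.1]
[588.1 -80.1  65. ] [84.8 93.9]
[506.3 -72.1  65. ] [ 2.6 94. ]
```

>>> step_arm(motion=[[0.015,0,0,0,0,0,255],[0.02,0,0,0,0,0,255],[0.015,0,0,0,0,0,255],[0.004,0,0,0,0,0,255],[0,0,0,0,0,0,255],[0,0,0,0,0,0,255],[-0.02,0,-0.05,0,0,0,255],[0,0,-0.15,0,0,0,150]])

```text
clock: 17.65
tool_pos: [596.0, -81.3, 99.3]
ee_rot: [3.141, -0.009, 3.043]
ft_force: [-0.4, -0.7, -0.1]
width: 4.4
```

>>> step_arm(motion=[[0,0,-0.1,0,0,0,0],[0.2,0,0,0,0,0,0],[0.2,0,0,0,0,0,0],[0.15,0,0,0,0,0,0],[0.0,0,0,0,0,0,0],[0,0,0,0,0,0,0],[0,0,0,0,0,0,0],[0,0,0,0,0,0,0]])

```text
clock: 18.32
tool_pos: [490.7, -71.1, 123.2]
ee_rot: [-3.141, 0.002, 3.043]
ft_force: [0.9, 0.5, -0.1]
width: 57.5
```

```bash
python3 go.py D -25 93 90
python3 - <<'E'
from plant import bot
from h import *
im=bot.capture("wrist"); cv2.imwrite("pics/w9.png",im)
im=bot.capture("side"); cv2.imwrite("pics/s9.png",cv2.resize(im[120:220,250:400],None,fx=4.5,fy=4.5,interpolation=cv2.INTER_CUBIC))
E
```

```text
18.3167 [490.7 -71.1 123.2] in frame [-13.   93.5] [-3.141e+00  2.000e-03  3.043e+00] w 57.5
478.7 -70.4
shift mm [12.  -0.5 33.2] turn [-0.0002  0.0017 -0.0024] | shares [ 0.0601 -0.0024  0.1658] [-0.0002  0.0022 -0.003 ] n>= 1
N 1 per row [ 0.0601 -0.0024  0.1658] [-0.0002  0.0022 -0.003 ]
```

View pics/w9.png

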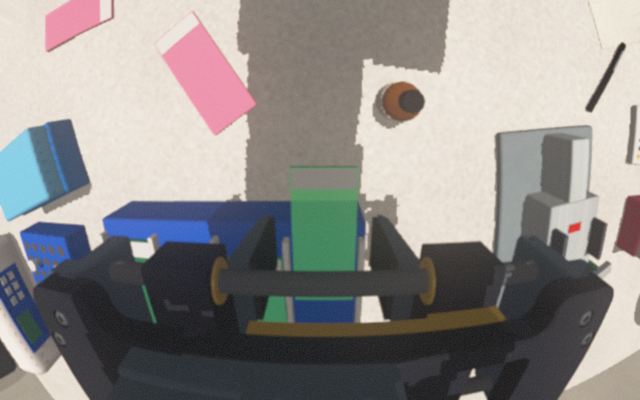

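View pics/s9.png

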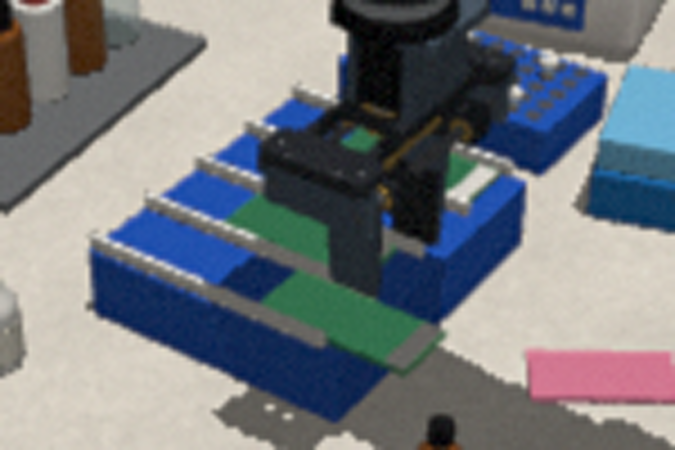

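```bash
python3 - <<'E'
from plant import bot
from h import *
from go import *
c=bot.calibration("wrist")
for u,v in [(325,167),(290,175),(360,175)]:
    X=atz(c,[[u,v]],65,True)[0]; print(X.round(1),inv(D,X).round(1))
E
python3 go.py D -24 93.5 44
```

```text
[457.2 -66.9  65. ] [-46.8  94.4]
[460.7 -94.1  65. ] [-40.7  67.7]
[465.9 -40.9  65. ] [-40.6 121.2]
18.4167 [490.3 -71.1 122.8] in frame [-13.4  93.5] [-3.141e+00  1.000e-03  3.043e+00] w 65.5
479.8 -70.0
shift mm [10.7  0.  78.8] turn [-0.0001  0.0007 -0.0024] | shares [0.0534 0.     0.3942] [-0.0001  0.0009 -0.003 ] n>= 1.99
N 2 per row [0.0267 0.     0.1971] [-0.0001  0.0004 -0.0015]
```

>>> step_arm(motion=[[0.055,0.004,0,0,0,0,0],[0,0,0.08,0,0,0,0],[0,0,0.08,0,0,0,0],[0,0,0.08,0,0,0,0],[0,0,0.06,0,0,0,0],[0,0,0.05,0,0,0,0],[0,0,0.04,0,0,0,0],[0,0,0.004,0,0,0,0]])

```text
clock: 19.08
tool_pos: [476.9, -68.8, 42.7]
ee_rot: [3.141, -0.003, 3.043]
ft_force: [-0.2, -0.4, 0.1]
width: 91.0
```

>>> step_arm(motion=[[0,0,0,0,0,0,0],[0,0,0,0,0,0,0],[0,0,0,0,0,0,0]])

```text
clock: 19.33
tool_pos: [478.7, -69.1, 44.8]
ee_rot: [-3.141, 0.001, 3.043]
ft_force: [0.1, 0.3, 0.0]
width: 91.3
```

```bash
python3 go.py D -24 94 44
```

```text
19.3333 [478.7 -69.1  44.8] in frame [-25.1  94.3] [-3.141e+00  1.000e-03  3.043e+00] w 91.3
479.8 -69.5
shift mm [-1.1 -0.3  0.8] turn [-0.0002  0.0014 -0.0024] | shares [-0.0056 -0.0016  0.0038] [-0.0002  0.0018 -0.0031] n>= 1
N 1 per row [-0.0056 -0.0016  0.0038] [-0.0002  0.0018 -0.0031]
```

Close.

>>> step_arm(motion=[[0,0,0,0,0,0,255],[0,0,0,0,0,0,255],[0,0,0,0,0,0,255],[0,0,0,0,0,0,255],[0,0,0,0,0,0,255],[0,0,0,0,0,0,255],[0,0,0,0,0,0,255],[0,0,0,0,0,0,255]], force=30)

```text
clock: 20.0
tool_pos: [478.2, -69.0, 44.1]
ee_rot: [-3.142, 0.0, 3.043]
ft_force: [0.8, -0.4, 0.6]
width: 51.3
```

>>> step_arm(motion=[[0,0,0,0,0,0,255],[0,0,0,0,0,0,255],[0,0,0,0,0,0,255]])

```text
clock: 20.25
tool_pos: [478.2, -69.0, 44.1]
ee_rot: [-3.142, 0.0, 3.043]
ft_force: [-0.9, -0.6, -0.2]
width: 51.7
```

>>> step_arm(motion=[[0,0,-0.03,0,0,0,255],[0,0,-0.06,0,0,0,255],[0,0,-0.09,0,0,0,255],[0,0,-0.09,0,0,0,255],[0,0,-0.09,0,0,0,255],[0,0,-0.04,0,0,0,255],[0,0,0,0,0,0,255],[0,0,0,0,0,0,255]])

```text
clock: 20.92
tool_pos: [478.0, -69.0, 124.0]
ee_rot: [-3.142, 0.0, 3.043]
ft_force: [-0.3, 1.1, -1.5]
width: 51.8
```

```bash
python3 go.py S -27 0 124
python3 - <<'E'
from plant import bot
from h import *
im=bot.capture("wrist"); cv2.imwrite("pics/w10.png",im)
im=bot.capture("side"); cv2.imwrite("pics/s10.png",cv2.resize(im[120:220,250:400],None,fx=4.5,fy=4.5,interpolation=cv2.INTER_CUBIC))
E
```

```text
20.9167 [478. -69. 124.] in frame [ -49.1 -259.7] [-3.142  0.     3.043] w 51.8
487.3 191.5
shift mm [ 16.3 260.1   0. ] turn [-1.000e-04  1.000e-04 -1.474e-01] | shares [0.0817 1.3006 0.    ] [-1.000e-04  2.000e-04 -1.877e-01] n>= 6.52
N 7 per row [0.0117 0.1858 0.    ] [-0.      0.     -0.0268]
```

View pics/w10.png

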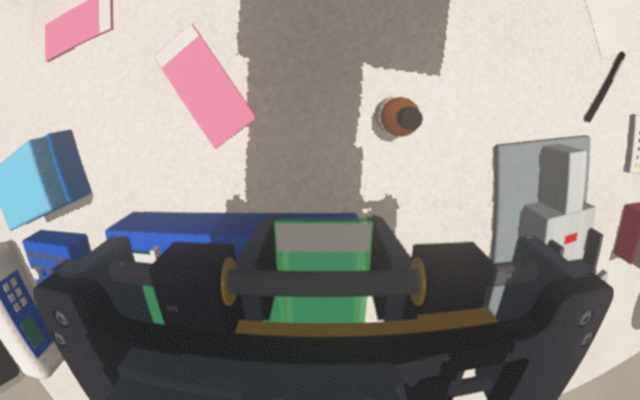

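View pics/s10.png

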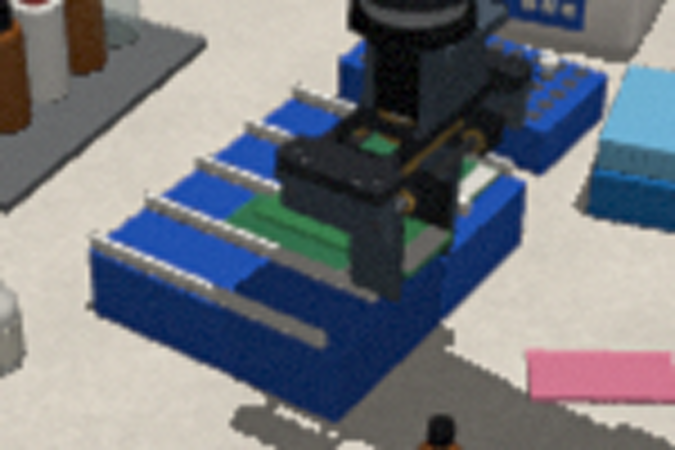

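Run:
```python
from plant import bot
from h import *
from go import *
c=bot.calibration("wrist"); o=bot.get_obs()
z=o['tool_pos'][2]+21
R=toolR(o['ee_rot'])
for u,v in [(276,221),(323,220),(371,221)]:
    X=atz(c,[[u,v]],z,True)[0]; print(X.round(1),(R.T@(X-o['tool_pos'])).round(1))
```

```text
[454.5 -92.1 144.1] [ 20.5 -25.4 -21. ]
[456.2 -67.4 144.1] [ 21.2  -0.6 -21. ]
[459.4 -42.2 144.1] [ 20.5  24.8 -21. ]
```

>>> step_arm(motion=[[0.01,0.15,0,0,0,0,255],[0.0143,0.19,0,0,0,0,255],[0.0143,0.19,0,0,0,0,255],[0.0143,0.19,0,0,0,0,255],[0.0143,0.19,0,0,0,0,255],[0.0143,0.19,0,0,0,-0.05,255],[0,0.14,0,0,0,-0.07,255],[0,0.04,0,0,0,-0.06,255]])

```text
clock: 21.68
tool_pos: [485.0, 191.3, 122.8]
ee_rot: [3.141, -0.001, -3.093]
ft_force: [-0.5, -0.4, -1.3]
width: 51.5
```

>>> step_arm(motion=[[0,0,0,0,0,0,255],[0,0,0,0,0,0,255],[0,0,0,0,0,0,255],[0,0,0,0,0,0,255]])

```text
clock: 22.02
tool_pos: [485.0, 186.3, 123.7]
ee_rot: [-3.141, -0.001, -3.101]
ft_force: [-0.7, -0.2, -0.1]
width: 51.0
```

```bash
python3 go.py S -27 0 100
python3 - <<'E'
from plant import bot
from h import *
im=bot.capture("wrist"); cv2.imwrite("pics/w11.png",im)
im=bot.capture("side"); cv2.imwrite("pics/s11.png",cv2.resize(im[160:320,180:360],None,fx=3.5,fy=3.5,interpolation=cv2.INTER_CUBIC))
E
```

```text
22.0167 [485.  186.3 123.7] in frame [-29.5  -5.1] [-3.141e+00 -1.000e-03 -3.101e+00] w 51.0
487.3 191.5
shift mm [-2.5  5.1 23.7] turn [-0.0007 -0.0011 -0.0081] | shares [-0.0127  0.0257  0.1183] [-0.0009 -0.0013 -0.0103] n>= 1
N 1 per row [-0.0127  0.0257  0.1183] [-0.0009 -0.0013 -0.0103]
```

View pics/w11.png

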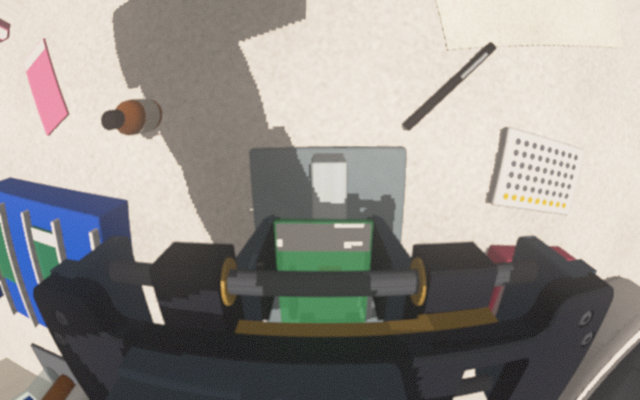

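View pics/s11.png

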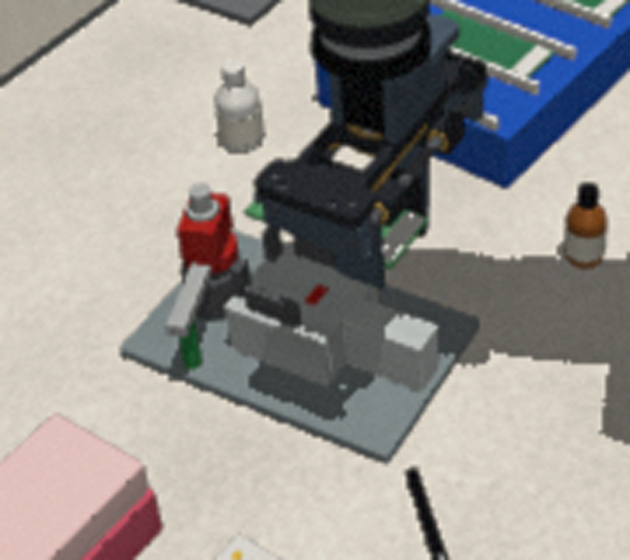

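>>> step_arm(motion=[[-0.006,0.013,0,0,0,-0.005,255],[-0.0067,0.0127,0,0,0,-0.005,255],[0,0,0.04,0,0,0,255],[0,0,0.06,0,0,0,255],[0,0,0.06,0,0,0,255],[0,0,0.04,0,0,0,255],[0,0,0.02,0,0,0,255],[0,0,0,0,0,0,255]])

```text
clock: 22.78
tool_pos: [487.0, 192.5, 79.0]
ee_rot: [-3.141, -0.002, -3.091]
ft_force: [0.1, 0.1, -0.4]
width: 51.7
```

>>> step_arm(motion=[[0,0,0,0,0,0,255],[0,0,0,0,0,0,255],[0,0,0,0,0,0,255],[0,0,0,0,0,0,255]])

```text
clock: 23.12
tool_pos: [488.0, 192.8, 80.7]
ee_rot: [3.141, 0.001, -3.091]
ft_force: [-0.5, -0.6, -0.4]
width: 51.8
```

```bash
python3 go.py S -27 0 45.5
python3 - <<'E'
from plant import bot
from h import *
from go import *
im=bot.capture("wrist"); cv2.imwrite("pics/w12.png",cv2.resize(im[100:360,220:440],None,fx=3,fy=3,interpolation=cv2.INTER_CUBIC)[:600])
c=bot.calibration("wrist")
P=[(*w(S,-65,y),60) for y in(-14,14)]+[(*w(S,-70,y),12) for y in(-75,75)]
print(proj(c,np.array(P),True), (proj(c,np.array(P),True)-[220,100])*3)
im=bot.capture("side"); cv2.imwrite("pics/s12.png",cv2.resize(im[160:320,180:360],None,fx=3.5,fy=3.5,interpolation=cv2.INTER_CUBIC))
E
```

```text
23.1167 [488.  192.8  80.7] in frame [-26.3   1.3] [ 3.141e+00  1.000e-03 -3.091e+00] w 51.8
487.3 191.5
shift mm [ 0.8 -1.3 35.2] turn [0.0002 0.0012 0.0018] | shares [ 0.0038 -0.0067  0.1758] [0.0003 0.0015 0.0023] n>= 1
N 1 per row [ 0.0038 -0.0067  0.1758] [0.0003 0.0015 0.0023]
[[300.10931502 170.76647513]
 [344.10032577 170.8306597 ]
 [229.48820977 152.77670913]
 [415.26524928 153.03719345]] [[240.32794506 212.29942538]
 [372.30097732 212.49197909]
 [ 28.46462932 158.3301274 ]
 [585.79574784 159.11158035]]
```

View pics/w12.png

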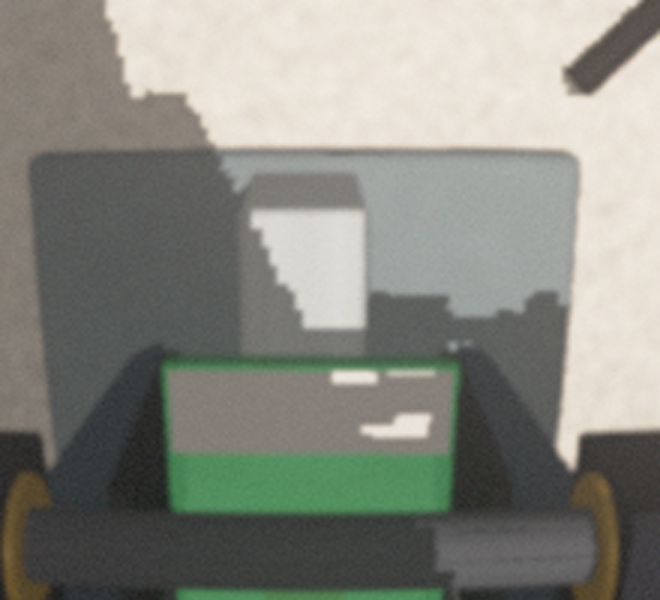

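View pics/s12.png

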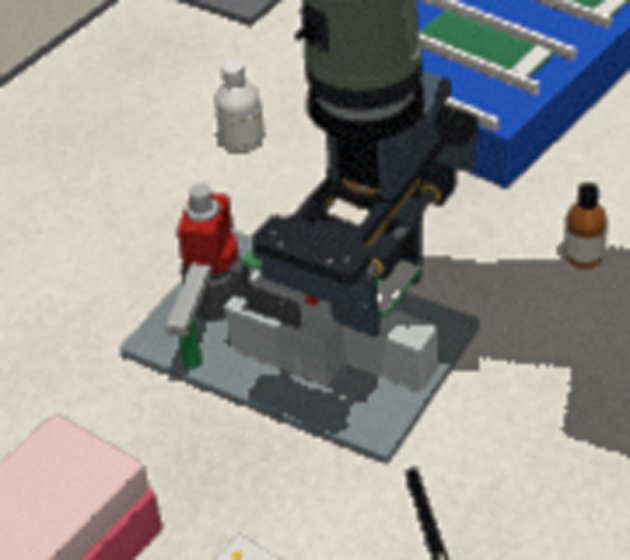

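>>> step_arm(motion=[[0.006,-0.009,0.01,0,0,0.002,255],[0,0,0.03,0,0,0,255],[0,0,0.04,0,0,0,255],[0,0,0.035,0,0,0,255],[0,0,0.025,0,0,0,255],[0,0,0.015,0,0,0,255],[0,0,0.008,0,0,0,255],[0,0,0,0,0,0,255]])

```text
clock: 23.88
tool_pos: [486.3, 190.8, 47.0]
ee_rot: [-3.141, -0.001, -3.092]
ft_force: [-0.4, -0.4, -0.7]
width: 51.7
```

>>> step_arm(motion=[[0,0,0,0,0,0,255],[0,0,0,0,0,0,255],[0,0,0,0,0,0,255]])

```text
clock: 24.13
tool_pos: [486.8, 190.9, 47.8]
ee_rot: [3.141, 0.001, -3.092]
ft_force: [0.8, -0.0, -0.2]
width: 51.8
```

Lower a little more until contact, then release.

>>> step_arm(motion=[[0,0,0.008,0,0,0,255],[0,0,0.008,0,0,0,255],[0,0,0.004,0,0,0,255],[0,0,0,0,0,0,255],[0,0,0,0,0,0,255]])

```text
clock: 24.55
tool_pos: [486.7, 190.9, 44.1]
ee_rot: [3.142, 0.001, -3.092]
ft_force: [-1.5, -0.5, 6.0]
width: 51.2
```

>>> step_arm(motion=[[0,0,0,0,0,0,95],[0,0,0,0,0,0,80],[0,0,0,0,0,0,0],[0,0,0,0,0,0,0],[0,0,0,0,0,0,0],[0,0,0,0,0,0,0],[0,0,0,0,0,0,0]])

```text
clock: 25.13
tool_pos: [486.5, 190.8, 43.4]
ee_rot: [-3.141, -0.0, -3.092]
ft_force: [0.8, -0.1, -0.1]
width: 90.7
```

>>> step_arm(motion=[[0,0,-0.06,0,0,0,0],[0,0,-0.12,0,0,0,0],[0,0,-0.2,0,0,0,0],[0,0,-0.2,0,0,0,0],[0,0,-0.2,0,0,0,0],[0,0,-0.2,0,0,0,0],[0,0,-0.1,0,0,0,0]])

```text
clock: 25.72
tool_pos: [488.0, 191.4, 264.9]
ee_rot: [3.139, 0.008, -3.092]
ft_force: [0.8, 0.1, 0.4]
width: 91.2
```

>>> step_arm(motion=[[-0.2,0,0,0,0,0,0],[-0.2,0,0,0,0,0,0],[-0.15,0,0,0,0,0,0],[0,0,0,0,0,0,0],[0,0,0,0,0,0,0],[0,0,0,0,0,0,0]])

```text
clock: 26.22
tool_pos: [595.6, 196.2, 258.9]
ee_rot: [-3.141, -0.002, -3.092]
ft_force: [-0.4, 0.1, 0.3]
width: 91.3
```

```bash
python3 go.py D 184 31 90
python3 - <<'E'
from plant import bot
from h import *
from go import *
import pickle
im=bot.capture("wrist"); cv2.imwrite("pics/w13.png",im); c=bot.calibration("wrist"); pickle.dump(c,open("w13.pkl","wb"))
cv2.imwrite("pics/w13c.png",cv2.resize(im[20:220,240:400],None,fx=3,fy=3,interpolation=cv2.INTER_CUBIC))
E
```

```text
26.2167 [595.6 196.2 258.9] in frame [ 65.8 369.6] [-3.141e+00 -2.000e-03 -3.092e+00] w 91.3
680.8 -152.2
shift mm [ -68.3 -352.   168.9] turn [-0.0005 -0.0018  0.1452] | shares [-0.3416 -1.7602  0.8447] [-0.0006 -0.0023  0.1848] n>= 9.91
N 10 per row [-0.0342 -0.176   0.0845] [-0.0001 -0.0002  0.0185]
```

View pics/w13.png

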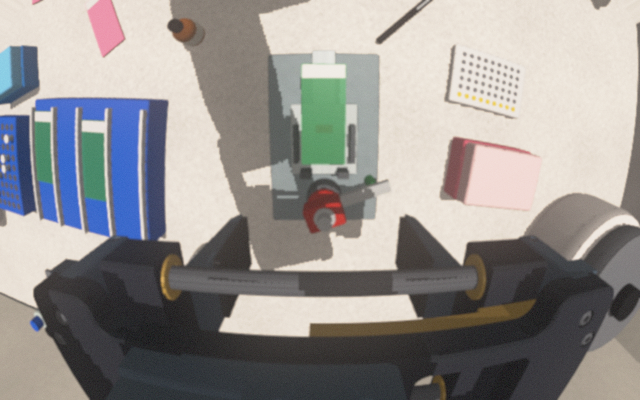

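View pics/w13c.png

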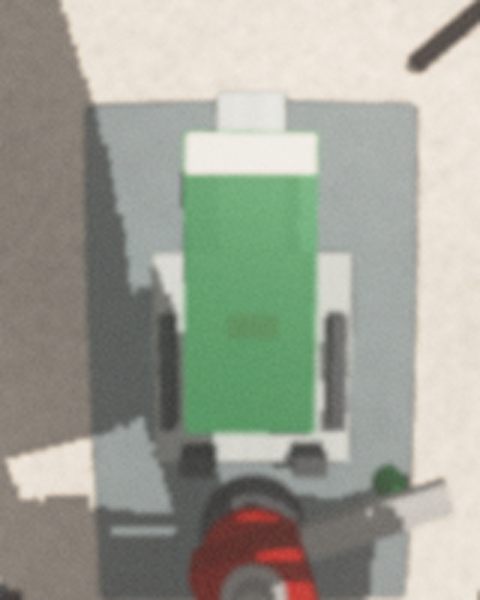

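```bash
cat > chk.py <<'E'
from fit import *
def check(cam,off,s,stand,plate,ztop):
    C[cam]=pickle.load(open(cam+".pkl","rb"))
    q,r=fit(sc(off,s,stand,cam),[514,192.5,.049,0]); print("stand",q.round(3),"maxres",abs(r).max().round(2))
    c,sn=np.cos(q[2]),np.sin(q[2]); L=[]
    for _,u,v,_ in sc(off,s,[(a,b,0) for a,b in plate],cam):
        d=atz(C[cam],[[u,v]],ztop+q[3],True)[0][:2]-q[:2]; L.append([c*d[0]+sn*d[1],-sn*d[0]+c*d[1]])
    L=np.array(L); m=L.mean(0); print("corners",L.round(1).tolist(),"centre rel nest",(m-[13,0]).round(1))
if __name__=="__main__":
    check("w13",(240,20),3,[(217,93,(-65,-14,60)),(286,93,(-65,14,60)),(153,255,(0,-40,60)),(350,255,(0,40,60)),(88,103,(-70,-75,12)),(417,103,(-70,75,12)),(348,461,(86,40,60))],[(185,132),(318,132),(184,431),(314,432)],65)
E
python3 chk.py
```

```text
stand [ 5.13142e+02  1.92049e+02  4.90000e-02 -5.13800e+00] maxres 0.76
corners [[-48.4, -26.3], [-48.5, 26.0], [72.5, -27.6], [72.9, 25.3]] centre rel nest [-0.9 -0.6]
```

```bash
sed -i 's/S=(514.3,192.8,.049)/S=(513.3,192.2,.049)/' go.py; python3 go.py D 178 31.5 255
```

```text
26.2667 [595.3 196.2 259.4] in frame [ 65.5 369.6] [-3.141e+00 -1.000e-03 -3.092e+00] w 91.2
674.9 -151.1
shift mm [ -62.4 -350.8    4.4] turn [-0.0003 -0.0012  0.1454] | shares [-0.3119 -1.7541  0.0219] [-0.0004 -0.0016  0.1851] n>= 8.91
N 9 per row [-0.0347 -0.1949  0.0024] [-0.     -0.0002  0.0206]
```

>>> step_arm(motion=[[-0.0351,-0.1749,0,0,0,0,255],[-0.0351,-0.1949,0,0,0,0,255],[-0.0351,-0.1949,0,0,0,0,255],[-0.0351,-0.1949,0,0,0,0,255],[-0.0351,-0.1949,0,0,0,0,255],[-0.0351,-0.1949,0,0,0,0,255],[-0.0351,-0.1949,0,0,0,0,255],[-0.0351,-0.1949,0,0,0,0,255]])

```text
clock: 26.93
tool_pos: [666.6, -109.6, 260.5]
ee_rot: [3.142, 0.001, -3.092]
ft_force: [0.7, 0.7, -0.0]
width: 40.9
```

>>> step_arm(motion=[[-0.0311,-0.1549,0,0,0,0,255],[0,-0.06,0,0,0,0.06,255],[0,0,0,0,0,0.065,255],[0,0,0,0,0,0.06,255],[0,0,0,0,0,0,255],[0,0,0,0,0,0,255],[0,0,0,0,0,0,255]])

```text
clock: 27.52
tool_pos: [675.5, -150.4, 260.1]
ee_rot: [-3.141, 0.0, 3.047]
ft_force: [0.5, -0.5, 1.3]
width: 0.6
```

```bash
python3 go.py D 178 31.5 85
python3 - <<'E'
from plant import bot
from h import *
from go import *
import pickle
im=bot.capture("wrist"); cv2.imwrite("pics/w14.png",im); c=bot.calibration("wrist"); pickle.dump(c,open("w14.pkl","wb"))
E
```

```text
27.5167 [ 675.5 -150.4  260.1] in frame [178.5  32.2] [-3.141  0.     3.047] w 0.6
674.9 -151.1
shift mm [  0.6  -0.7 175.1] turn [-0.0001  0.0004  0.0016] | shares [ 0.0028 -0.0035  0.8754] [-0.0001  0.0005  0.002 ] n>= 4.38
N 5 per row [ 0.0006 -0.0007  0.1751] [-0.      0.0001  0.0004]
```

View pics/w14.png

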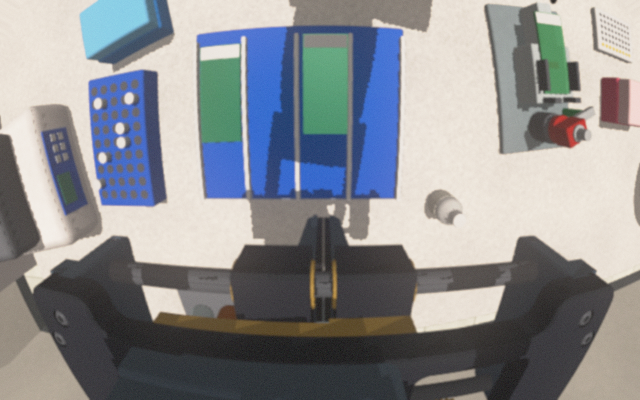

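Run:
```python
from h import *; from go import *; import pickle
c=pickle.load(open("w14.pkl","rb"))
for uv in [(325,134),(326,36),(302,134),(350,134),(220,141),(222,45)]:
    print(inv(D,atz(c,[uv],63.5,True)[0]).round(1))
```

```text
[133.1  33.7]
[15.  34.7]
[133.1   6.4]
[132.9  63.5]
[139.3 -96. ]
[ 19.8 -90.8]
```

>>> step_arm(motion=[[0.003,-0.0035,0.1,0,0,0,255],[0,0,0.18,0,0,0,255],[0,0,0.19,0,0,0,255],[0,0,0.19,0,0,0,255],[0,0,0.11,0,0,0,255],[0,0,0.05,0,0,0,255],[0,0,0.03,0,0,0,255],[0,0,0,0,0,0,255]])

```text
clock: 28.23
tool_pos: [675.4, -151.5, 89.3]
ee_rot: [-3.142, -0.0, 3.046]
ft_force: [-0.3, -0.6, -0.4]
width: 0.4
```

>>> step_arm(motion=[[0,0,0.0,0,0,0,255],[0,0,0,0,0,0,255],[0,0,0,0,0,0,255],[0,0,0,0,0,0,255]])

```text
clock: 28.57
tool_pos: [676.0, -151.9, 91.0]
ee_rot: [-3.141, 0.003, 3.046]
ft_force: [-0.6, -0.1, 0.6]
width: 0.3
```

```bash
python3 go.py D 176 31.5 62.5
```

```text
28.5667 [ 676.  -151.9   91. ] in frame [179.2  30.9] [-3.141e+00  3.000e-03  3.046e+00] w 0.3
672.9 -150.9
shift mm [ 3.2  0.7 28.5] turn [-0.0004  0.0026  0.    ] | shares [0.0162 0.0033 0.1426] [-0.0006  0.0033  0.    ] n>= 1
N 1 per row [0.0162 0.0033 0.1426] [-0.0006  0.0033  0.    ]
```

>>> step_arm(motion=[[0,0.003,0.03,0,0,0,255],[0,0,0.04,0,0,0,255],[0,0,0.035,0,0,0,255],[0,0,0.02,0,0,0,255],[0,0,0.012,0,0,0,255],[0,0,0.005,0,0,0,255],[0,0,0,0,0,0,255],[0,0,0,0,0,0,255]])

```text
clock: 29.23
tool_pos: [675.5, -151.1, 61.2]
ee_rot: [-3.141, 0.0, 3.046]
ft_force: [-0.1, 1.1, 0.5]
width: 0.2
```

>>> step_arm(motion=[[0.02,0,0,0,0,0,255],[0.03,0,0,0,0,0,255],[0.04,0,0,0,0,0,255],[0.04,0,0,0,0,0,255],[0.05,0,0,0,0,0,255],[0.05,0,0,0,0,0,255],[0.05,0,0,0,0,0,255],[0.05,0,0,0,0,0,255]])

```text
clock: 29.9
tool_pos: [608.4, -144.7, 61.3]
ee_rot: [-3.141, 0.0, 3.045]
ft_force: [0.2, -0.7, 0.7]
width: 0.1
```

>>> step_arm(motion=[[0.04,0,0,0,0,0,255],[0.03,0,0,0,0,0,255],[0.02,0,0,0,0,0,255],[0.01,0,0,0,0,0,255],[0,0,0,0,0,0,255],[0,0,0,0,0,0,255]])

```text
clock: 30.4
tool_pos: [589.9, -142.9, 61.1]
ee_rot: [-3.142, 0.0, 3.046]
ft_force: [0.1, 0.5, -0.6]
width: 0.1
```

```bash
python3 go.py D 91.5 31 63
python3 - <<'E'
from plant import bot
from h import *
im=bot.capture("wrist"); cv2.imwrite("pics/w15.png",im)
E
```

```text
30.4 [ 589.9 -142.9   61.1] in frame [92.6 31.6] [-3.142  0.     3.046] w 0.1
588.8 -143.3
shift mm [ 1.1 -0.6 -1.9] turn [-0.0001  0.0002 -0.    ] | shares [ 0.0056 -0.0028 -0.0093] [-0.0001  0.0002 -0.0001] n>= 1
N 1 per row [ 0.0056 -0.0028 -0.0093] [-0.0001  0.0002 -0.0001]
```

View pics/w15.png

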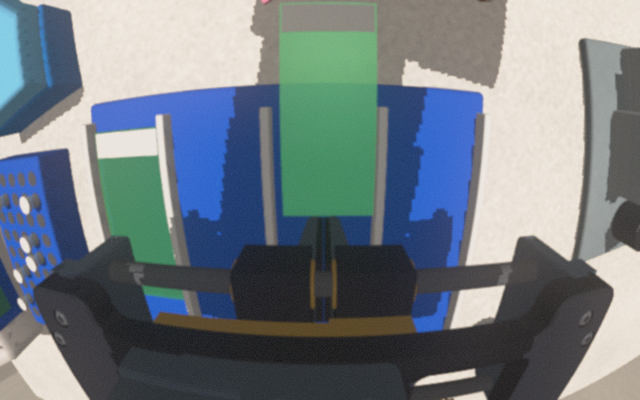

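>>> step_arm(motion=[[-0.02,0,-0.05,0,0,0,255],[0,0,-0.15,0,0,0,150],[0,0,-0.1,0,0,0,0],[0.2,0,0,0,0,0,0],[0.2,0,0,0,0,0,0],[0.17,0,0,0,0,0,0],[0.035,0,0,0,0,0,0],[0,0,0,0,0,0,0]])

```text
clock: 31.12
tool_pos: [471.3, -131.3, 121.3]
ee_rot: [3.141, -0.001, 3.045]
ft_force: [0.2, -0.3, 0.3]
width: 44.5
```

>>> step_arm(motion=[[0,0,0,0,0,0,0],[0,0,0,0,0,0,0],[0,0,0,0,0,0,0],[0,0,0,0,0,0,0],[0,0,0,0,0,0,0],[0,0,0,0,0,0,0]])

```text
clock: 31.62
tool_pos: [473.7, -131.7, 120.9]
ee_rot: [-3.142, -0.0, 3.046]
ft_force: [-0.2, -0.1, 0.0]
width: 84.4
```

```bash
python3 go.py D -24.5 32 44
python3 - <<'E'
from plant import bot
from h import *
im=bot.capture("wrist"); cv2.imwrite("pics/w16.png",im)
E
```

```text
31.6167 [ 473.7 -131.7  120.9] in frame [-24.1  31.6] [-3.142 -0.     3.046] w 84.4
473.4 -131.2
shift mm [ 0.4  0.4 76.9] turn [-0.0001 -0.0002  0.0001] | shares [0.0019 0.0022 0.3844] [-0.0001 -0.0002  0.0002] n>= 1.92
N 2 per row [0.0009 0.0011 0.1922] [-0.     -0.0001  0.0001]
```

View pics/w16.png

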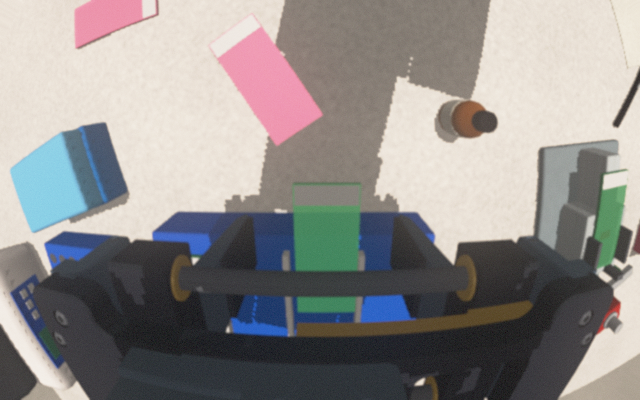

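>>> step_arm(motion=[[0.002,0.006,0.06,0,0,0,0],[0,0,0.08,0,0,0,0],[0,0,0.08,0,0,0,0],[0,0,0.06,0,0,0,0],[0,0,0.05,0,0,0,0],[0,0,0.035,0,0,0,0],[0,0,0.019,0,0,0,0],[0,0,0,0,0,0,0]])

```text
clock: 32.33
tool_pos: [472.7, -130.3, 43.7]
ee_rot: [3.141, -0.001, 3.046]
ft_force: [0.1, 0.1, -0.5]
width: 90.9
```

>>> step_arm(motion=[[0,0,0,0,0,0,255],[0,0,0,0,0,0,255],[0,0,0,0,0,0,255],[0,0,0,0,0,0,255],[0,0,0,0,0,0,255],[0,0,0,0,0,0,255],[0,0,0,0,0,0,255],[0,0,0,0,0,0,255]], force=30)

```text
clock: 33.0
tool_pos: [473.1, -130.4, 44.5]
ee_rot: [-3.142, 0.0, 3.045]
ft_force: [0.2, 0.0, 1.8]
width: 51.4
```

>>> step_arm(motion=[[0,0,0,0,0,0,255],[0,0,0,0,0,0,255],[0,0,0,0,0,0,255]])

```text
clock: 33.25
tool_pos: [473.1, -130.4, 44.5]
ee_rot: [-3.142, 0.0, 3.046]
ft_force: [-1.1, 0.0, 2.8]
width: 51.6
```

>>> step_arm(motion=[[0,0,-0.03,0,0,0,255],[0,0,-0.06,0,0,0,255],[0,0,-0.09,0,0,0,255],[0,0,-0.09,0,0,0,255],[0,0,-0.09,0,0,0,255],[0,0,-0.04,0,0,0,255],[0,0,0,0,0,0,255],[0,0,0,0,0,0,255]])

```text
clock: 33.92
tool_pos: [472.8, -130.3, 124.1]
ee_rot: [-3.141, -0.0, 3.046]
ft_force: [-0.2, 1.4, -1.6]
width: 51.6
```

```bash
python3 go.py S -26.5 0 124
python3 - <<'E'
from plant import bot
from h import *
im=bot.capture("wrist"); cv2.imwrite("pics/w17.png",im)
c=bot.calibration("wrist"); o=bot.get_obs()
z=o['tool_pos'][2]+21
R=toolR(o['ee_rot'])
for u,v in [(276,221),(323,220),(371,221)]:
    X=atz(c,[[u,v]],z,True)[0]; print(X.round(1),(R.T@(X-o['tool_pos'])).round(1))
E
```

```text
33.9167 [ 472.8 -130.3  124.1] in frame [ -56.3 -320.2] [-3.141 -0.     3.046] w 51.6
486.8 190.9
shift mm [1.680e+01 3.211e+02 1.000e-01] turn [-1.00e-04 -0.00e+00 -1.45e-01] | shares [8.4000e-02 1.6056e+00 6.0000e-04] [-1.000e-04 -0.000e+00 -1.846e-01] n>= 8.04
N 9 per row [9.300e-03 1.784e-01 1.000e-04] [-0.     -0.     -0.0205]
[ 449.4 -153.5  144.5] [ 20.5 -25.4 -21. ]
[ 451.1 -128.7  144.5] [ 21.2  -0.6 -21. ]
[ 454.3 -103.6  144.5] [ 20.5  24.8 -21. ]
```

View pics/w17.png

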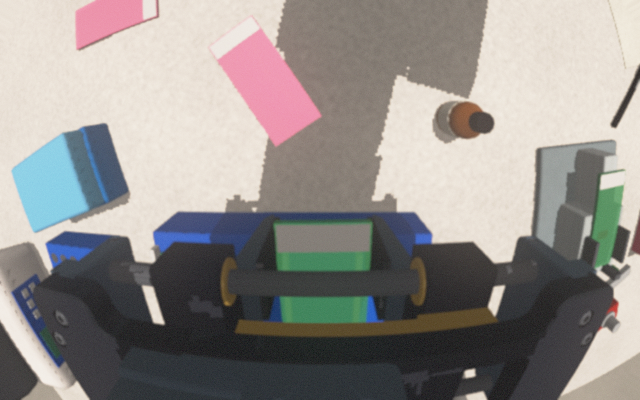

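>>> step_arm(motion=[[0.01,0.14,0,0,0,0,255],[0.0106,0.195,0,0,0,0,255],[0.0106,0.195,0,0,0,0,255],[0.0106,0.195,0,0,0,0,255],[0.0106,0.195,0,0,0,0,255],[0.0106,0.195,0,0,0,0,255],[0.0106,0.195,0,0,0,0,255],[0.0104,0.195,0,0,0,0,255]])

```text
clock: 34.63
tool_pos: [484.0, 172.5, 122.9]
ee_rot: [-3.14, -0.003, 3.046]
ft_force: [1.0, 0.2, -0.9]
width: 51.3
```

>>> step_arm(motion=[[0,0.1,0,0,0,-0.04,255],[0,0,0,0,0,-0.06,255],[0,0,0,0,0,-0.0846,255],[0,0,0,0,0,0,255],[0,0,0,0,0,0,255],[0,0,0,0,0,0,255],[0,0,0,0,0,0,255]])

```text
clock: 35.22
tool_pos: [486.9, 190.3, 123.9]
ee_rot: [-3.141, -0.001, -3.094]
ft_force: [0.5, 0.5, -0.9]
width: 51.6
```

```bash
python3 go.py S -26.5 0 75
```

```text
35.2167 [486.9 190.3 123.9] in frame [-26.5  -0.6] [-3.141e+00 -1.000e-03 -3.094e+00] w 51.6
486.8 190.9
shift mm [-0.   0.6 48.9] turn [-0.0003 -0.0008 -0.0017] | shares [-0.      0.0031  0.2445] [-0.0004 -0.001  -0.0022] n>= 1.22
N 2 per row [-0.      0.0015  0.1222] [-0.0002 -0.0005 -0.0011]
```

>>> step_arm(motion=[[0,0.003,0.03,0,0,-0.002,255],[0,0,0.06,0,0,0,255],[0,0,0.07,0,0,0,255],[0,0,0.06,0,0,0,255],[0,0,0.05,0,0,0,255],[0,0,0.04,0,0,0,255],[0,0,0.03,0,0,0,255],[0,0,0,0,0,0,255]])

```text
clock: 35.88
tool_pos: [487.5, 191.1, 56.2]
ee_rot: [-3.141, 0.001, -3.092]
ft_force: [-0.8, 0.1, -1.5]
width: 51.6
```

>>> step_arm(motion=[[0,0,0,0,0,0,255],[0,0,0,0,0,0,255],[0,0,0,0,0,0,255],[0,0,0,0,0,0,255]])

```text
clock: 36.22
tool_pos: [487.0, 191.3, 56.2]
ee_rot: [-3.142, -0.0, -3.091]
ft_force: [0.3, -1.3, -0.0]
width: 51.8
```

```bash
python3 go.py S -26.5 0 49
python3 - <<'E'
from plant import bot
from h import *
im=bot.capture("side"); cv2.imwrite("pics/s18.png",cv2.resize(im[160:320,180:360],None,fx=3.5,fy=3.5,interpolation=cv2.INTER_CUBIC))
E
```

```text
36.2167 [487.  191.3  56.2] in frame [-26.3   0.4] [-3.142 -0.    -3.091] w 51.8
486.8 190.9
shift mm [ 0.2 -0.4  7.2] turn [-0.     -0.      0.0014] | shares [ 0.001  -0.0021  0.0362] [-0.0001 -0.      0.0018] n>= 1
N 1 per row [ 0.001  -0.0021  0.0362] [-0.0001 -0.      0.0018]
```

View pics/s18.png

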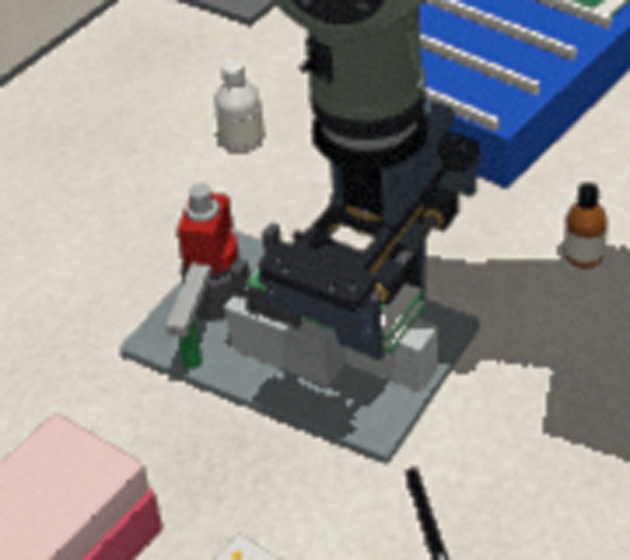

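>>> step_arm(motion=[[0,0,0.012,0,0,0,255],[0,0,0.01,0,0,0,255],[0,0,0.006,0,0,0,255],[0,0,0.004,0,0,0,255],[0,0,0.0,0,0,0,255],[0,0,0,0,0,0,255]])

```text
clock: 36.77
tool_pos: [488.0, 191.5, 52.0]
ee_rot: [3.141, 0.003, -3.091]
ft_force: [-2.0, -2.6, 13.1]
width: 52.0
```

Run:
```python
from plant import bot
from h import *
im=bot.capture("wrist"); cv2.imwrite("pics/w18.png",cv2.resize(im[130:360,220:440],None,fx=2.6,fy=2.6,interpolation=cv2.INTER_CUBIC))
im=bot.capture("side"); cv2.imwrite("pics/s19.png",cv2.resize(im[220:280,220:310],None,fx=7,fy=7,interpolation=cv2.INTER_CUBIC))
o=bot.get_obs(); print(o['tool_pos'],o['ft_force'],o['ee_rot'],o['moment'])
```

```text
[487.94848707 191.46632756  52.02486743] [-2.04455159 -1.66262083 12.19331983] [ 3.14118081e+00  2.76478052e-03 -3.09115493e+00] [-0.29199094  0.28776398 -0.11835349]
```

View pics/w18.png

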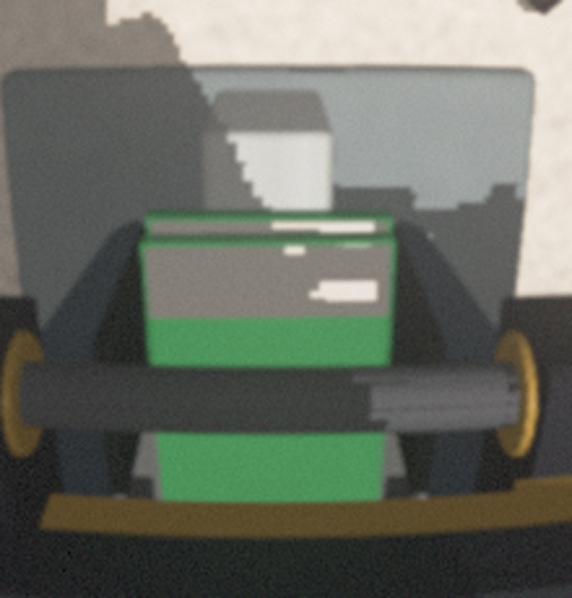

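View pics/s19.png

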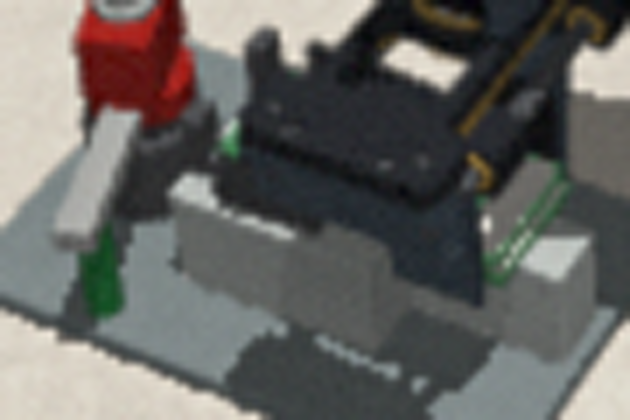

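>>> step_arm(motion=[[0,0,-0.008,0,0,0,255],[0,0,0,0,0,0,255],[0,0,0,0,0,0,95],[0,0,0,0,0,0,80],[0,0,0,0,0,0,0],[0,0,0,0,0,0,0],[0,0,0,0,0,0,0],[0,0,0,0,0,0,0]])

```text
clock: 37.53
tool_pos: [487.0, 191.3, 51.3]
ee_rot: [-3.141, -0.0, -3.091]
ft_force: [0.4, 0.0, -0.2]
width: 86.5
```

>>> step_arm(motion=[[0,0,0,0,0,0,0],[0,0,-0.06,0,0,0,0],[0,0,-0.12,0,0,0,0],[0,0,-0.2,0,0,0,0],[0,0,-0.2,0,0,0,0],[0,0,-0.2,0,0,0,0],[0,0,-0.2,0,0,0,0],[0,0,-0.04,0,0,0,0]])

```text
clock: 38.2
tool_pos: [489.9, 192.4, 262.7]
ee_rot: [3.138, 0.013, -3.091]
ft_force: [1.9, 0.5, 0.9]
width: 91.3
```

>>> step_arm(motion=[[-0.2,0,0,0,0,0,0],[-0.2,0,0,0,0,0,0],[-0.15,0,0,0,0,0,0],[0,0,0,0,0,0,0],[0,0,0,0,0,0,0],[0,0,0,0,0,0,0]])

```text
clock: 38.7
tool_pos: [596.0, 196.7, 254.7]
ee_rot: [-3.141, -0.002, -3.091]
ft_force: [0.2, -0.4, -0.1]
width: 91.6
```

```bash
python3 go.py D 170 -93 255
python3 - <<'E'
from plant import bot
from h import *
import pickle
im=bot.capture("wrist"); cv2.imwrite("pics/w19.png",im); c=bot.calibration("wrist"); pickle.dump(c,open("w19.pkl","wb"))
cv2.imwrite("pics/w19c.png",cv2.resize(im[20:220,240:400],None,fx=3,fy=3,interpolation=cv2.INTER_CUBIC))
im=bot.capture("side"); cv2.imwrite("pics/s20.png",cv2.resize(im[200:290,210:330],None,fx=5,fy=5,interpolation=cv2.INTER_CUBIC))
E
```

```text
38.7 [596.  196.7 254.7] in frame [ 66.2 370.2] [-3.141e+00 -2.000e-03 -3.091e+00] w 91.6
655.0 -274.3
shift mm [-3.520e+01 -4.734e+02 -2.000e-01] turn [-0.0006 -0.0022  0.1464] | shares [-1.7580e-01 -2.3669e+00 -9.0000e-04] [-0.0008 -0.0027  0.1864] n>= 11.87
N 12 per row [-1.460e-02 -1.972e-01 -1.000e-04] [-0.0001 -0.0002  0.0155]
```

View pics/w19c.png

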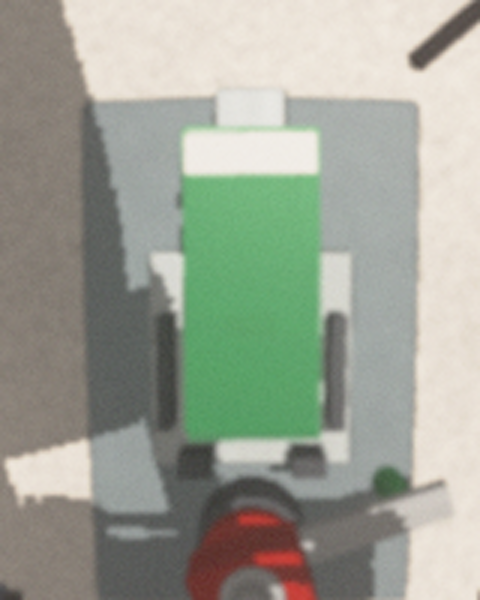

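View pics/s20.png

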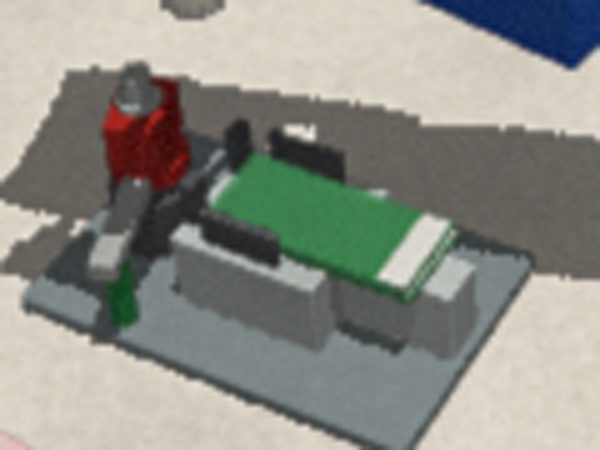

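Run:
```python
from h import *; from go import *; import pickle
c=pickle.load(open("w14.pkl","rb"))
# box in w14
for uv,z in [((166,0),75),((166,25),75),((171,38),0),((157,72),61),((155,205),61),((241,36),60)]:
    print(uv,inv(D,atz(c,[uv],z,True)[0]).round(1))
```

```text
(166, 0) [ -49.5 -165.8]
(166, 25) [ -14.4 -163.6]
(171, 38) [ -15.5 -195. ]
(157, 72) [  43.6 -183.9]
(155, 205) [ 224.7 -204.7]
(241, 36) [  9.8 -67.7]
```

>>> step_arm(motion=[[-0.0138,-0.1,0,0,0,0,255],[-0.0138,-0.195,0,0,0,0,255],[-0.0138,-0.195,0,0,0,0,255],[-0.0138,-0.195,0,0,0,0,255],[-0.0138,-0.195,0,0,0,0,255],[-0.0138,-0.195,0,0,0,0,255],[-0.0138,-0.195,0,0,0,0,255],[-0.0138,-0.195,0,0,0,0,255]])

```text
clock: 39.47
tool_pos: [632.7, -95.9, 256.4]
ee_rot: [-3.141, 0.001, -3.091]
ft_force: [0.1, 0.7, -0.1]
width: 40.9
```

>>> step_arm(motion=[[-0.0138,-0.195,0,0,0,0,255],[-0.0138,-0.195,0,0,0,0,255],[-0.0138,-0.195,0,0,0,0,255],[-0.0138,-0.195,0,0,0,0,255],[0,-0.122,0,0,0,0.06,255],[0,0,0,0,0,0.065,255],[0,0,0,0,0,0.061,255],[0,0,0,0,0,0,255]])

```text
clock: 40.13
tool_pos: [653.0, -274.3, 256.0]
ee_rot: [3.142, 0.0, 3.045]
ft_force: [-0.6, 0.3, -0.6]
width: 0.7
```

>>> step_arm(motion=[[0,0,0,0,0,0,255],[0,0,0,0,0,0,255],[0,0,0,0,0,0,255],[0,0,0,0,0,0,255]])

```text
clock: 40.47
tool_pos: [653.8, -273.7, 255.8]
ee_rot: [-3.141, 0.0, 3.047]
ft_force: [-0.4, -0.6, -0.1]
width: 0.7
```

```bash
python3 go.py D 168 -93 90
python3 - <<'E'
from plant import bot
from h import *
import pickle
im=bot.capture("wrist"); cv2.imwrite("pics/w20.png",im); c=bot.calibration("wrist"); pickle.dump(c,open("w20.pkl","wb"))
E
```

```text
40.4667 [ 653.8 -273.7  255.8] in frame [168.8 -92.5] [-3.141  0.     3.047] w 0.7
653.0 -274.1
shift mm [  0.8  -0.4 165.8] turn [-0.0002  0.0003  0.0016] | shares [ 0.0042 -0.0022  0.8292] [-0.0003  0.0004  0.002 ] n>= 4.15
N 5 per row [ 0.0008 -0.0004  0.1658] [-0.0001  0.0001  0.0004]
```

View pics/w20.png

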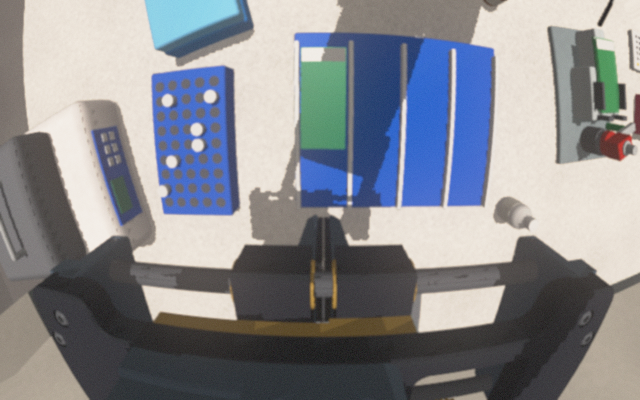

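Run:
```python
from h import *; from go import *; import pickle
c=pickle.load(open("w20.pkl","rb"))
for uv in [(325,149),(326,48),(301,149),(347,149)]:
    print(inv(D,atz(c,[uv],63.5,True)[0]).round(1))
im=cv2.imread("pics/w20.png")
cv2.imwrite("pics/w20c.png",cv2.resize(im[0:80,130:310],None,fx=4,fy=4,interpolation=cv2.INTER_CUBIC))
```

```text
[140.8 -91.1]
[ 20.9 -90.1]
[ 140.8 -119.5]
[140.7 -65. ]
```

View pics/w20c.png

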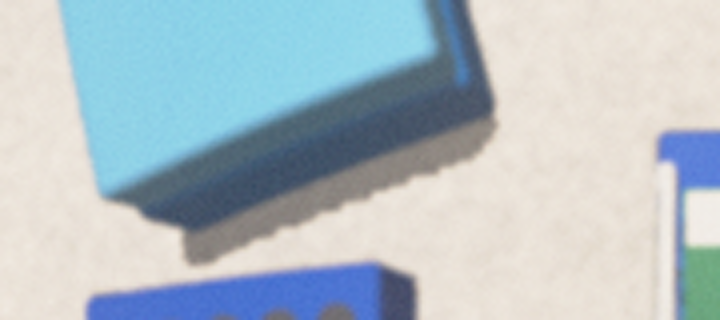

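>>> step_arm(motion=[[0.003,-0.002,0.1,0,0,0,255],[0,0,0.18,0,0,0,255],[0,0,0.19,0,0,0,255],[0,0,0.17,0,0,0,255],[0,0,0.1,0,0,0,255],[0,0,0.05,0,0,0,255],[0,0,0.03,0,0,0,255],[0,0,0,0,0,0,255]])

```text
clock: 41.18
tool_pos: [653.3, -274.5, 91.1]
ee_rot: [3.141, -0.001, 3.046]
ft_force: [-0.8, -1.0, 0.4]
width: 0.8
```

>>> step_arm(motion=[[0,0,0.0,0,0,0,255],[0,0,0,0,0,0,255],[0,0,0,0,0,0,255],[0,0,0,0,0,0,255]])

```text
clock: 41.52
tool_pos: [653.9, -274.9, 93.0]
ee_rot: [-3.141, 0.002, 3.046]
ft_force: [0.4, 0.1, -1.0]
width: 0.4
```

```bash
python3 go.py D 168 -93.5 62.5
python3 - <<'E'
from plant import bot
from h import *
im=bot.capture("wrist"); cv2.imwrite("pics/w21.png",im)
E
```

```text
41.5167 [ 653.9 -274.9   93. ] in frame [168.9 -93.7] [-3.141e+00  2.000e-03  3.046e+00] w 0.4
653.0 -274.6
shift mm [ 1.   0.2 30.5] turn [-0.0008  0.0023  0.0004] | shares [0.0049 0.0011 0.1525] [-0.0011  0.003   0.0005] n>= 1
N 1 per row [0.0049 0.0011 0.1525] [-0.0011  0.003   0.0005]
```

View pics/w21.png

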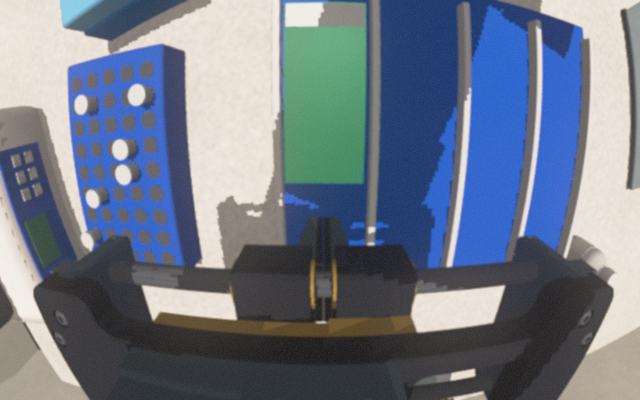

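>>> step_arm(motion=[[0,0,0.03,0,0,0,255],[0,0,0.04,0,0,0,255],[0,0,0.035,0,0,0,255],[0,0,0.02,0,0,0,255],[0,0,0.012,0,0,0,255],[0,0,0.008,0,0,0,255],[0,0,0,0,0,0,255],[0,0,0,0,0,0,255]])

```text
clock: 42.23
tool_pos: [653.4, -274.7, 62.6]
ee_rot: [-3.141, 0.0, 3.046]
ft_force: [0.5, 0.3, -0.4]
width: 0.4
```

>>> step_arm(motion=[[0.02,0,0,0,0,0,255],[0.03,0,0,0,0,0,255],[0.04,0,0,0,0,0,255],[0.04,0,0,0,0,0,255],[0.04,0,0,0,0,0,255],[0.04,0,0,0,0,0,255],[0.04,0,0,0,0,0,255],[0.04,0,0,0,0,0,255]])

```text
clock: 42.9
tool_pos: [594.6, -269.0, 62.7]
ee_rot: [-3.141, 0.0, 3.046]
ft_force: [0.1, -0.0, 0.7]
width: 0.7
```

>>> step_arm(motion=[[0.04,0,0,0,0,0,255],[0.03,0,0,0,0,0,255],[0.02,0,0,0,0,0,255],[0.005,0,0,0,0,0,255],[0,0,0,0,0,0,255],[0,0,0,0,0,0,255]])

```text
clock: 43.4
tool_pos: [576.7, -267.3, 62.5]
ee_rot: [-3.141, -0.0, 3.046]
ft_force: [-1.1, -0.4, 0.3]
width: 0.5
```

```bash
python3 go.py D 91.5 -93 63
python3 - <<'E'
from plant import bot
from h import *
im=bot.capture("wrist"); cv2.imwrite("pics/w22.png",im)
E
```

```text
43.4 [ 576.7 -267.3   62.5] in frame [ 91.4 -93.5] [-3.141 -0.     3.046] w 0.5
576.9 -266.7
shift mm [-0.1  0.5 -0.5] turn [-0.0001 -0.      0.0005] | shares [-0.0007  0.0027 -0.0027] [-0.0001 -0.      0.0006] n>= 1
N 1 per row [-0.0007  0.0027 -0.0027] [-0.0001 -0.      0.0006]
```

View pics/w22.png

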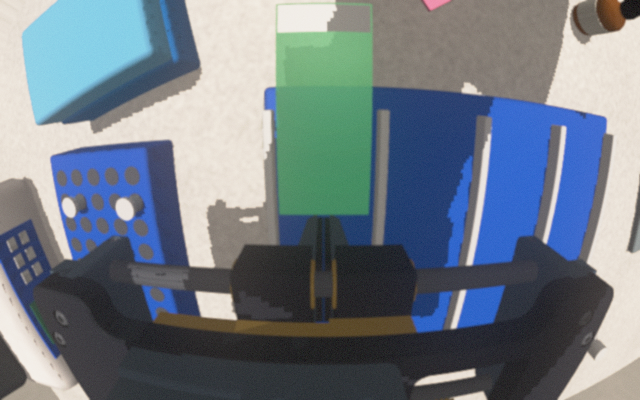

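>>> step_arm(motion=[[-0.02,0,-0.05,0,0,0,255],[0,0,-0.15,0,0,0,150],[0,0,-0.1,0,0,0,45],[0.2,0,0,0,0,0,45],[0.2,0,0,0,0,0,45],[0.165,0,0,0,0,0,45],[0.035,0,0,0,0,0,45],[0,0,0,0,0,0,45]])

```text
clock: 44.12
tool_pos: [459.3, -255.8, 122.8]
ee_rot: [3.141, -0.001, 3.045]
ft_force: [0.4, -0.1, -0.6]
width: 44.0
```

>>> step_arm(motion=[[0,0,0,0,0,0,45],[0,0,0,0,0,0,45],[0,0,0,0,0,0,45],[0,0,0,0,0,0,45],[0,0,0,0,0,0,45],[0,0,0,0,0,0,45]])

```text
clock: 44.62
tool_pos: [461.6, -256.2, 122.3]
ee_rot: [3.142, -0.0, 3.046]
ft_force: [-0.4, -0.6, -0.2]
width: 74.8
```

```bash
python3 go.py D -24.5 -93 45
python3 - <<'E'
from plant import bot
from h import *
from go import *
im=bot.capture("wrist"); cv2.imwrite("pics/w23.png",im)
c=bot.calibration("wrist")
for uv in [(292,185),(361,185)]: print(inv(D,atz(c,[uv],65,True)[0]))
E
```

```text
44.6167 [ 461.6 -256.2  122.3] in frame [-24.2 -93.5] [ 3.142 -0.     3.046] w 74.8
461.4 -255.6
shift mm [ 0.2  0.5 77.3] turn [ 0.     -0.0002  0.0009] | shares [0.0012 0.0026 0.3864] [ 0.     -0.0002  0.0011] n>= 1.93
N 2 per row [0.0006 0.0013 0.1932] [ 0.     -0.0001  0.0005]
[ -43.91769537 -117.99070235]
[-43.96542985 -64.92098741]
```

View pics/w23.png

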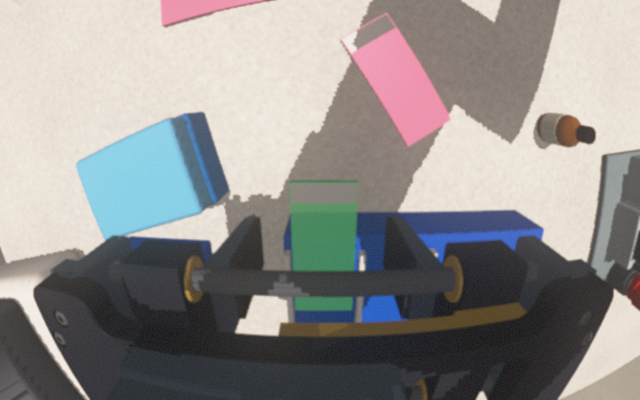

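>>> step_arm(motion=[[0.001,0.002,0.06,0,0,0,45],[0,0,0.08,0,0,0,45],[0,0,0.08,0,0,0,45],[0,0,0.06,0,0,0,45],[0,0,0.05,0,0,0,45],[0,0,0.035,0,0,0,45],[0,0,0.022,0,0,0,45],[0,0,0,0,0,0,45]])

```text
clock: 45.33
tool_pos: [460.7, -255.6, 44.4]
ee_rot: [3.141, -0.001, 3.046]
ft_force: [0.2, 0.2, 0.2]
width: 74.9
```

>>> step_arm(motion=[[0,0,0,0,0,0,45],[0,0,0,0,0,0,45],[0,0,0,0,0,0,255],[0,0,0,0,0,0,255],[0,0,0,0,0,0,255],[0,0,0,0,0,0,255],[0,0,0,0,0,0,255],[0,0,0,0,0,0,255]], force=30)

```text
clock: 46.0
tool_pos: [461.0, -255.8, 45.4]
ee_rot: [-3.141, 0.0, 3.046]
ft_force: [0.0, 0.3, 1.2]
width: 51.4
```

>>> step_arm(motion=[[0,0,0,0,0,0,255],[0,0,0,0,0,0,255],[0,0,0,0,0,0,255]])

```text
clock: 46.25
tool_pos: [461.1, -255.8, 45.3]
ee_rot: [-3.141, 0.0, 3.046]
ft_force: [0.2, 0.8, 2.6]
width: 51.2
```

>>> step_arm(motion=[[0,0,-0.03,0,0,0,255],[0,0,-0.06,0,0,0,255],[0,0,-0.09,0,0,0,255],[0,0,-0.09,0,0,0,255],[0,0,-0.09,0,0,0,255],[0,0,-0.04,0,0,0,255],[0,0,0,0,0,0,255],[0,0,0,0,0,0,255]])

```text
clock: 46.92
tool_pos: [460.7, -255.6, 124.9]
ee_rot: [-3.142, -0.0, 3.046]
ft_force: [-0.5, 0.5, -1.0]
width: 51.5
```

```bash
python3 go.py S -26.5 0 124
python3 - <<'E'
from plant import bot
from h import *
im=bot.capture("wrist"); cv2.imwrite("pics/w24.png",im)
im=bot.capture("side"); cv2.imwrite("pics/s24.png",cv2.resize(im[120:220,280:430],None,fx=4.5,fy=4.5,interpolation=cv2.INTER_CUBIC))
E
```

```text
46.9167 [ 460.7 -255.6  124.9] in frame [ -74.4 -444.7] [-3.142 -0.     3.046] w 51.5
486.8 190.9
shift mm [ 16.6 447.    0.9] turn [ 0.000e+00 -1.000e-04 -1.446e-01] | shares [0.0831 2.2348 0.0046] [ 0.     -0.0002 -0.1841] n>= 11.18
N 12 per row [0.0069 0.1862 0.0004] [ 0.     -0.     -0.0153]
```

View pics/w24.png

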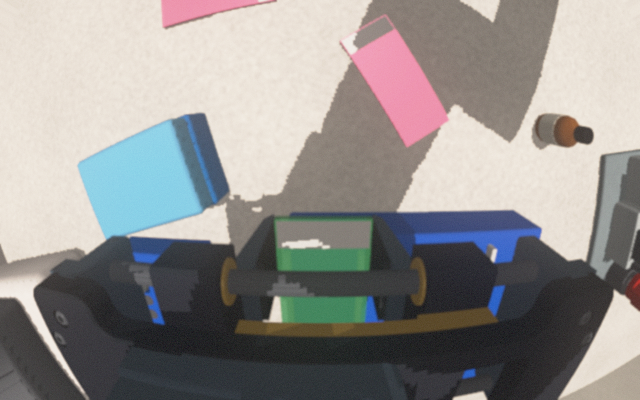

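View pics/s24.png

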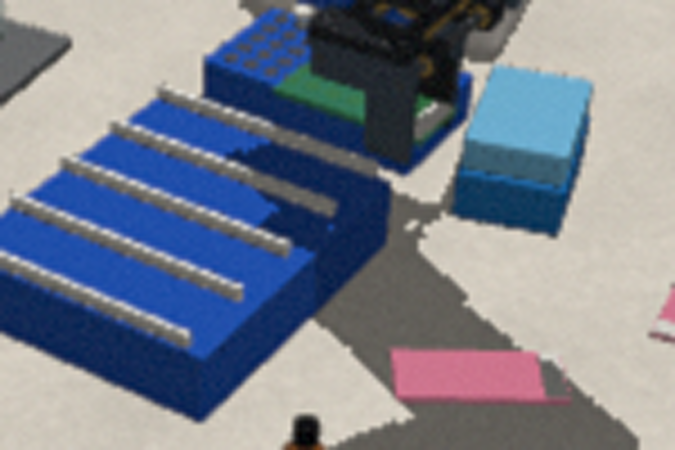

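>>> step_arm(motion=[[0.0075,0.14,0,0,0,0,255],[0.0075,0.195,0,0,0,0,255],[0.0075,0.195,0,0,0,0,255],[0.0075,0.195,0,0,0,0,255],[0.0075,0.195,0,0,0,0,255],[0.0075,0.195,0,0,0,0,255],[0.0075,0.195,0,0,0,0,255],[0.0075,0.195,0,0,0,0,255]])

```text
clock: 47.68
tool_pos: [476.7, 46.8, 124.0]
ee_rot: [-3.141, -0.002, 3.046]
ft_force: [0.2, -1.0, -0.9]
width: 51.3
```

>>> step_arm(motion=[[0.0075,0.195,0,0,0,0,255],[0.0075,0.195,0,0,0,0,255],[0.0075,0.195,0,0,0,0,255],[0,0.1448,0,0,0,-0.04,255],[0,0,0,0,0,-0.06,255],[0,0,0,0,0,-0.084,255],[0,0,0,0,0,0,255],[0,0,0,0,0,0,255]])

```text
clock: 48.35
tool_pos: [486.5, 190.6, 124.0]
ee_rot: [-3.141, -0.002, -3.094]
ft_force: [-0.6, -0.3, -0.1]
width: 51.6
```

>>> step_arm(motion=[[0,0,0,0,0,0,255],[0,0,0,0,0,0,255],[0,0,0,0,0,0,255]])

```text
clock: 48.6
tool_pos: [487.2, 190.3, 125.0]
ee_rot: [-3.141, -0.0, -3.094]
ft_force: [0.2, 0.2, -0.6]
width: 51.6
```

```bash
python3 go.py S -26.5 0 75
python3 - <<'E'
from plant import bot
from h import *
im=bot.capture("wrist"); cv2.imwrite("pics/w25.png",im)
E
```

```text
48.6 [487.2 190.3 125. ] in frame [-26.2  -0.6] [-3.141 -0.    -3.094] w 51.6
486.8 190.9
shift mm [ 0.3  0.6 50. ] turn [-0.0002 -0.0002 -0.0014] | shares [0.0014 0.0031 0.2499] [-0.0002 -0.0003 -0.0018] n>= 1.25
N 2 per row [0.0007 0.0015 0.1249] [-0.0001 -0.0002 -0.0009]
```

View pics/w25.png

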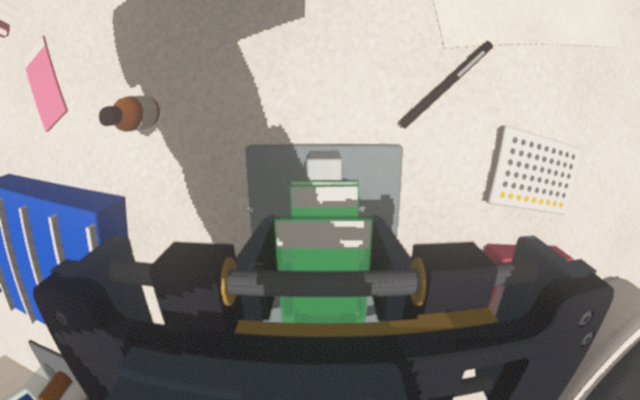

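>>> step_arm(motion=[[0,0.004,0.03,0,0,-0.002,255],[0,0,0.06,0,0,0,255],[0,0,0.07,0,0,0,255],[0,0,0.06,0,0,0,255],[0,0,0.045,0,0,0,255],[0,0,0.03,0,0,0,255],[0,0,0.015,0,0,0,255],[0,0,0,0,0,0,255]])

```text
clock: 49.32
tool_pos: [487.4, 191.5, 63.7]
ee_rot: [-3.141, 0.001, -3.091]
ft_force: [-1.5, -1.1, 5.3]
width: 52.3
```

>>> step_arm(motion=[[0,0,0,0,0,0,255],[0,0,0,0,0,0,255],[0,0,0,0,0,0,255],[0,0,0,0,0,0,255]])

```text
clock: 49.65
tool_pos: [487.4, 191.5, 63.7]
ee_rot: [-3.142, 0.001, -3.091]
ft_force: [-0.8, -0.9, 4.3]
width: 52.2
```

```bash
python3 go.py S -26.5 0 55
python3 - <<'E'
from plant import bot
from h import *
o=bot.get_obs(); print(o['ft_force'],o['moment'])
im=bot.capture("wrist"); cv2.imwrite("pics/w26.png",cv2.resize(im[130:360,220:440],None,fx=2.6,fy=2.6,interpolation=cv2.INTER_CUBIC))
E
```

```text
49.65 [487.4 191.5  63.7] in frame [-25.9   0.6] [-3.142e+00  1.000e-03 -3.091e+00] w 52.2
486.8 190.9
shift mm [ 0.6 -0.6  8.7] turn [-0.0001  0.0009  0.0015] | shares [ 0.0032 -0.0029  0.0436] [-0.0001  0.0011  0.002 ] n>= 1
N 1 per row [ 0.0032 -0.0029  0.0436] [-0.0001  0.0011  0.002 ]
[-0.7929752  -0.91406     4.28812309] [-0.13138689  0.1176618   0.03444973]
```

View pics/w26.png

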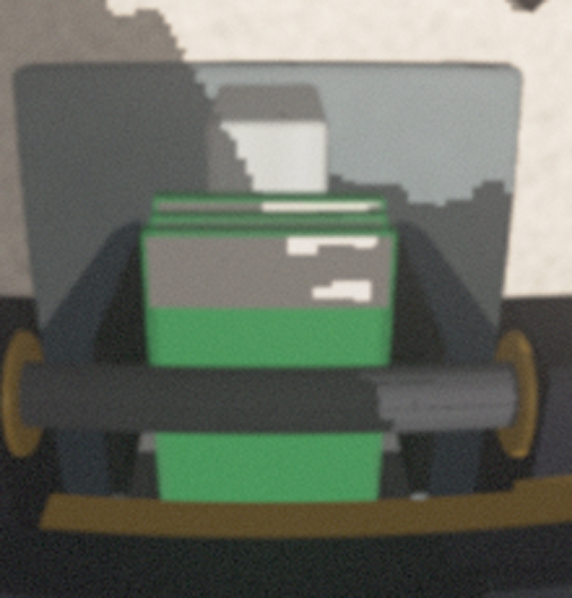

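>>> step_arm(motion=[[0,0,0,0,0,0,255],[0,0,0,0,0,0,255],[0,0,0.01,0,0,0,255],[0,0,0.01,0,0,0,255],[0,0,0,0,0,0,255],[0,0,0,0,0,0,255]], force=10)

```text
clock: 50.2
tool_pos: [488.0, 191.5, 59.6]
ee_rot: [-3.142, 0.002, -3.091]
ft_force: [0.3, -1.7, 5.1]
width: 52.0
```

Sliding. Continue down.

>>> step_arm(motion=[[0,0,0.01,0,0,0,255],[0,0,0.008,0,0,0,255],[0,0,0,0,0,0,255],[0,0,0,0,0,0,255]])

```text
clock: 50.53
tool_pos: [488.1, 191.5, 56.1]
ee_rot: [3.142, 0.002, -3.091]
ft_force: [-0.1, -1.9, 5.9]
width: 51.7
```

Run:
```python
from plant import bot
from h import *
o=bot.get_obs(); print(o['ft_force'],o['moment'],o['tool_pos'])
im=bot.capture("wrist"); cv2.imwrite("pics/w27.png",cv2.resize(im[130:360,220:440],None,fx=2.6,fy=2.6,interpolation=cv2.INTER_CUBIC))
im=bot.capture("side"); cv2.imwrite("pics/s27.png",cv2.resize(im[220:280,220:310],None,fx=7,fy=7,interpolation=cv2.INTER_CUBIC))
```

```text
[-0.11283497 -1.92798907  5.89273115] [-0.2740057  -0.2400383  -0.01264392] [488.05011869 191.51562351  56.07215002]
```

View pics/w27.png

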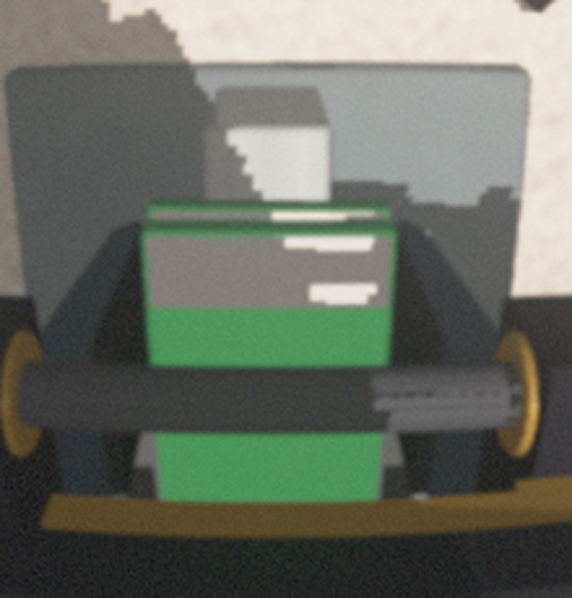

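View pics/s27.png

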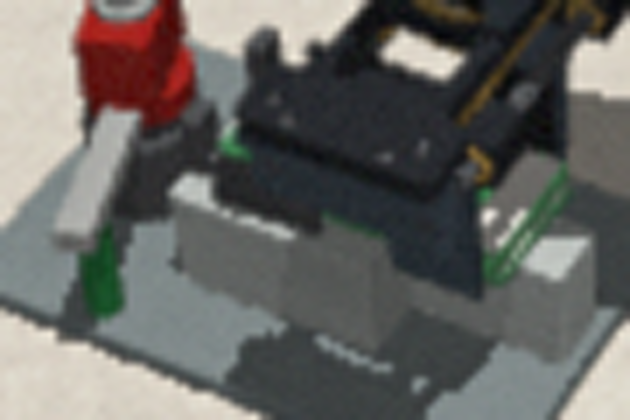

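>>> step_arm(motion=[[0,0,0,0,0,0,95],[0,0,0,0,0,0,80],[0,0,0,0,0,0,0],[0,0,0,0,0,0,0],[0,0,0,0,0,0,0],[0,0,0,0,0,0,0],[0,0,0,0,0,0,0]])

```text
clock: 51.22
tool_pos: [487.1, 191.5, 55.4]
ee_rot: [-3.141, -0.0, -3.091]
ft_force: [-0.6, -0.5, -0.3]
width: 90.6
```

>>> step_arm(motion=[[0,0,-0.06,0,0,0,0],[0,0,-0.12,0,0,0,0],[0,0,-0.2,0,0,0,0],[0,0,-0.2,0,0,0,0],[0,0,-0.2,0,0,0,0],[0,0,-0.2,0,0,0,0],[0,0,-0.02,0,0,0,0]])

```text
clock: 51.8
tool_pos: [490.5, 192.8, 263.4]
ee_rot: [3.137, 0.014, -3.091]
ft_force: [0.9, 1.1, 0.5]
width: 91.5
```

>>> step_arm(motion=[[-0.2,0,0,0,0,0,0],[-0.2,0,0,0,0,0,0],[-0.15,0,0,0,0,0,0],[0,0,0,0,0,0,0],[0,0,0,0,0,0,0],[0,0,0,0,0,0,0],[0,0,0,0,0,0,0]])

```text
clock: 52.38
tool_pos: [595.9, 197.1, 255.5]
ee_rot: [-3.141, -0.001, -3.091]
ft_force: [0.0, -0.3, -0.1]
width: 91.4
```

Run:
```python
from plant import bot
from h import *
import pickle
im=bot.capture("wrist"); cv2.imwrite("pics/w28.png",im); c=bot.calibration("wrist"); pickle.dump(c,open("w28.pkl","wb"))
cv2.imwrite("pics/w28c.png",cv2.resize(im[20:220,240:400],None,fx=3,fy=3,interpolation=cv2.INTER_CUBIC))
im=bot.capture("side"); cv2.imwrite("pics/s28.png",cv2.resize(im[200:290,210:330],None,fx=5,fy=5,interpolation=cv2.INTER_CUBIC))
```

```text
(no output)
```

View pics/w28c.png

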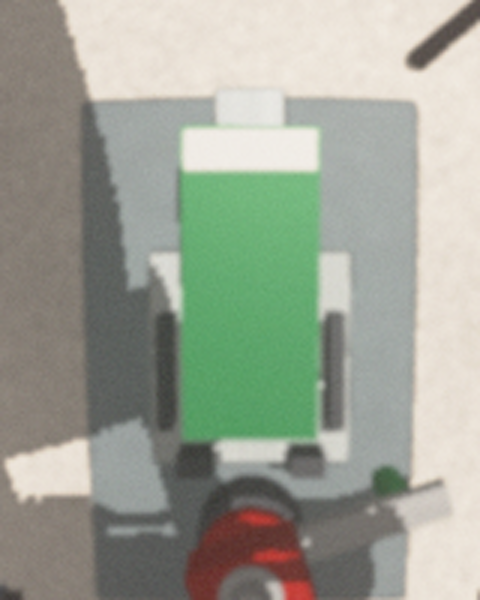

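View pics/s28.png

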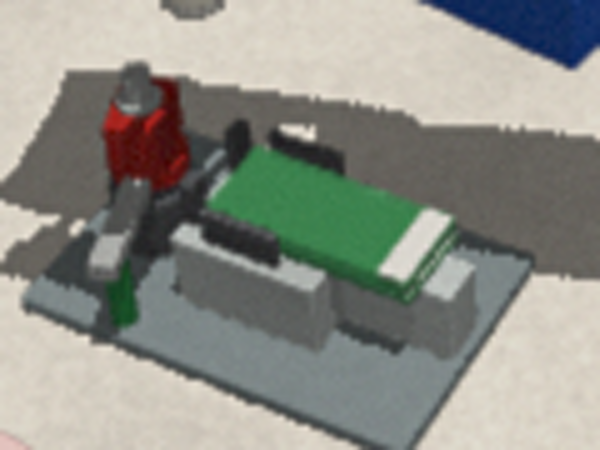

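```bash
python3 - <<'E'
from chk import *
st=[(215,90,(-65,-14,60)),(285,90,(-65,14,60)),(150,253,(0,-40,60)),(350,253,(0,40,60)),(84,101,(-70,-75,12)),(417,101,(-70,75,12)),(348,461,(86,40,60))]
check("w28",(240,20),3,st,[(181,128),(320,128),(181,438),(317,438)],75)
E
python3 go.py S 125 0 160
```

```text
stand [ 5.13387e+02  1.92291e+02  5.20000e-02 -4.98200e+00] maxres 0.63
corners [[-47.6, -26.1], [-47.5, 26.4], [73.3, -27.3], [73.3, 26.1]] centre rel nest [-0.1 -0.2]
52.4833 [596.  197.2 256. ] in frame [82.8  0.9] [ 3.142  0.    -3.091] w 91.6
638.1 198.3
shift mm [-42.2  -1.   96. ] turn [0.0001 0.0002 0.002 ] | shares [-0.2108 -0.0051  0.4801] [0.0001 0.0002 0.0025] n>= 2.62
N 3 per row [-0.0703 -0.0017  0.16  ] [0.     0.0001 0.0008]
```

>>> step_arm(motion=[[-0.1065,-0.0025,0,0,0,0,0],[-0.1065,-0.0025,0,0,0,0.1,0],[0,0,0,0,0,0.15,0],[0,0,0,0,0,0.15,0],[0,0,0,0,0,0.15,0],[0,0,0,0,0,0.15,0],[0,0,0,0,0,0.15,0],[0,0,0,0,0,0.15,0]])

```text
clock: 53.15
tool_pos: [638.9, 198.4, 256.1]
ee_rot: [3.141, 0.0, 2.401]
ft_force: [0.1, 0.2, -0.5]
width: 91.3
```

>>> step_arm(motion=[[0,0,0,0,0,0.15,0],[0,0,0,0,0,0.15,0],[0,0,0,0,0,0.15,0],[0,0,0,0,0,0.15,0],[0,0,0,0,0,0.133,0],[0,0,0,0,0,0,0],[0,0,0,0,0,0,0],[0,0,0,0,0,0,0]])

```text
clock: 53.82
tool_pos: [639.2, 198.3, 255.9]
ee_rot: [3.141, 0.0, 1.833]
ft_force: [-0.2, -0.8, 0.4]
width: 91.2
```

Run:
```python
from plant import bot
from h import *
o=bot.get_obs(); print(o['tool_pos'],o['ee_rot'])
rowsfor(o,[638.5,198.4,150],1.949)
im=bot.capture("wrist"); cv2.imwrite("pics/w29.png",im)
```

```text
[639.23400938 198.34607779 255.85550348] [3.14125176e+00 7.38838170e-05 1.83348378e+00]
shift mm [  0.3  -0.7 105.9] turn [ 3.000e-04  1.000e-04 -1.155e-01] | shares [ 0.0013 -0.0037  0.5293] [ 4.000e-04  1.000e-04 -1.471e-01] n>= 2.65
N 3 per row [ 0.0004 -0.0012  0.1764] [ 0.0001  0.     -0.049 ]
```

View pics/w29.png

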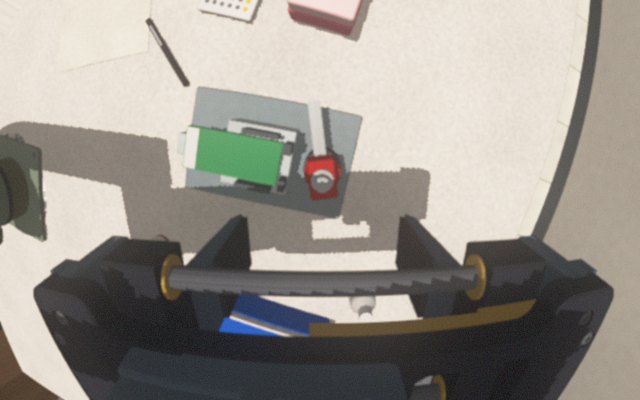

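>>> step_arm(motion=[[0,0,0,0,0,-0.147,0],[0.001,-0.0037,0.1,0,0,0,0],[0,0,0.16,0,0,0,0],[0,0,0.16,0,0,0,0],[0,0,0.1,0,0,0,0],[0,0,0,0,0,0,0],[0,0,0,0,0,0,0],[0,0,0,0,0,0,0]])

```text
clock: 54.53
tool_pos: [639.9, 198.5, 153.3]
ee_rot: [3.139, 0.0, 1.947]
ft_force: [0.6, 1.1, -0.6]
width: 91.5
```

Run:
```python
from plant import bot
from h import *
im=bot.capture("wrist"); cv2.imwrite("pics/w30.png",im)
for i in range(3): bot.capture("wrist")
o=bot.get_obs(); print(o['tool_pos'],o['ee_rot'])
rowsfor(o,[638.5,198.4,78],1.949)
```

```text
[639.71617679 198.41906619 153.39018216] [3.13832299e+00 3.89741876e-04 1.94661559e+00]
shift mm [ 0.5 -1.4 75.4] turn [ 0.0033  0.0004 -0.0024] | shares [ 0.0023 -0.0069  0.3769] [ 0.0042  0.0005 -0.003 ] n>= 1.88
N 2 per row [ 0.0011 -0.0035  0.1885] [ 0.0021  0.0003 -0.0015]
```

View pics/w30.png

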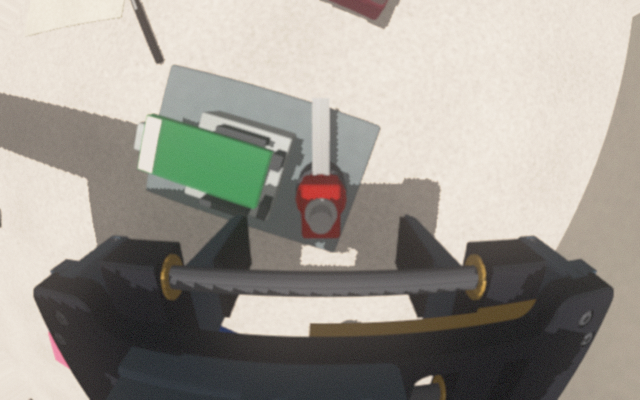

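>>> step_arm(motion=[[0.002,-0.005,0,0,0,-0.003,125],[0,0,0,0,0,0,125],[0,0,0,0,0,0,125],[0,0,0,0,0,0,125],[0,0,0,0,0,0,125],[0,0,0,0,0,0,125],[0,0,0,0,0,0,125],[0,0,0,0,0,0,125]], force=40)

```text
clock: 55.4
tool_pos: [637.8, 198.2, 151.5]
ee_rot: [-3.142, 0.0, 1.949]
ft_force: [0.7, -0.9, -0.9]
width: 46.5
```

Run:
```python
from plant import bot
from h import *
im=bot.capture("wrist"); cv2.imwrite("pics/w31.png",im)
o=bot.get_obs(); print(o['tool_pos'],o['ee_rot'],o['width'])
rowsfor(o,[638.5,198.4,78],1.949)
```

```text
[637.75041166 198.18779806 151.45704362] [-3.14149196e+00  7.50117895e-05  1.94880854e+00] 46.58180475307909
shift mm [-0.1  0.8 73.5] turn [-0.0001  0.0001 -0.0002] | shares [-0.0004  0.0039  0.3673] [-0.0001  0.0001 -0.0002] n>= 1.84
N 2 per row [-0.0002  0.002   0.1836] [-0.0001  0.     -0.0001]
```

View pics/w31.png

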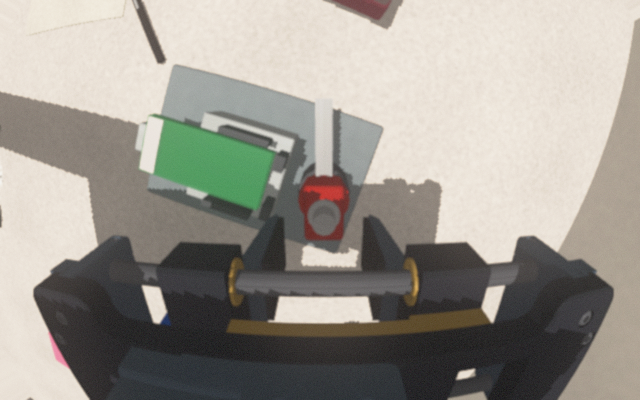

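>>> step_arm(motion=[[0,0.003,0.05,0,0,0,125],[0,0,0.06,0,0,0,125],[0,0,0.06,0,0,0,125],[0,0,0.05,0,0,0,125],[0,0,0.05,0,0,0,125],[0,0,0.05,0,0,0,125],[0,0,0.03,0,0,0,125],[0,0,0.018,0,0,0,125]])

```text
clock: 56.12
tool_pos: [637.9, 198.3, 76.5]
ee_rot: [-3.14, -0.0, 1.949]
ft_force: [-0.7, -0.1, 0.1]
width: 46.4
```

>>> step_arm(motion=[[0,0,0,0,0,0,125],[0,0,0,0,0,0,125],[0,0,0,0,0,0,255],[0,0,0,0,0,0,255],[0,0,0,0,0,0,255],[0,0,0,0,0,0,255],[0,0,0,0,0,0,255]], force=40)

```text
clock: 56.7
tool_pos: [638.2, 198.3, 78.6]
ee_rot: [3.141, 0.0, 1.949]
ft_force: [-2.6, -0.7, 3.5]
width: 29.5
```

>>> step_arm(motion=[[0,0,0,0,0,0,255],[0,0,-0.045,0,0,0,255],[0,0,-0.05,0,0,0,255],[0,0,-0.05,0,0,0,255],[0,0,-0.047,0,0,0,255],[0,0,0,0,0,0,255],[0,0,0,0,0,0,255]])

```text
clock: 57.28
tool_pos: [638.2, 198.3, 116.2]
ee_rot: [-3.141, 0.0, 1.949]
ft_force: [1.5, 0.5, -9.8]
width: 29.8
```

Run:
```python
from plant import bot
from h import *
bot.capture("side")
im=bot.capture("side"); cv2.imwrite("pics/s32.png",cv2.resize(im[160:320,170:350],None,fx=3.5,fy=3.5,interpolation=cv2.INTER_CUBIC))
o=bot.get_obs(); print(o['tool_pos'],o['ee_rot'],o['ft_force'])
```

```text
[638.18513425 198.30520082 115.55898173] [-3.14103266e+00  1.19958827e-04  1.94880101e+00] [ 2.68341565  0.37591302 -9.4584279 ]
```

View pics/s32.png

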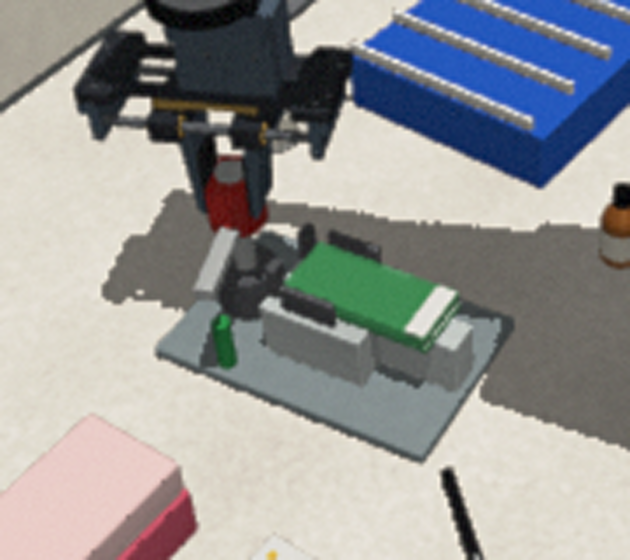

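>>> step_arm(motion=[[0,0,0,0,0,-0.1,255],[0,0,0,0,0,-0.14,255],[0,0,0,0,0,-0.14,255],[0,0,0,0,0,-0.14,255],[0,0,0,0,0,-0.14,255],[0,0,0,0,0,-0.14,255]])

```text
clock: 57.88
tool_pos: [638.7, 198.8, 115.6]
ee_rot: [3.141, 0.0, 2.582]
ft_force: [1.9, 2.4, -10.2]
width: 29.6
```

>>> step_arm(motion=[[0,0,0,0,0,-0.14,255],[0,0,0,0,0,-0.14,255],[0,0,0,0,0,-0.14,255],[0,0,0,0,0,-0.14,255],[0,0,0,0,0,-0.14,255],[0,0,0,0,0,-0.08,255],[0,0,0,0,0,0,255],[0,0,0,0,0,0,255]])

```text
clock: 58.55
tool_pos: [638.8, 199.5, 116.0]
ee_rot: [3.14, 0.001, -3.095]
ft_force: [3.7, 4.4, -10.6]
width: 30.0
```

Run:
```python
from plant import bot
from h import *
im=bot.capture("side"); cv2.imwrite("pics/s33.png",cv2.resize(im[160:320,170:350],None,fx=3.5,fy=3.5,interpolation=cv2.INTER_CUBIC))
im=bot.capture("wrist"); cv2.imwrite("pics/w33.png",im)
o=bot.get_obs(); print(o['tool_pos'],o['ee_rot'],o['ft_force'])
```

```text
[638.804032   199.46693751 116.04825147] [ 3.13981644e+00  1.16452254e-03 -3.09554627e+00] [  3.35486394   4.03807672 -10.30610564]
```

View pics/s33.png

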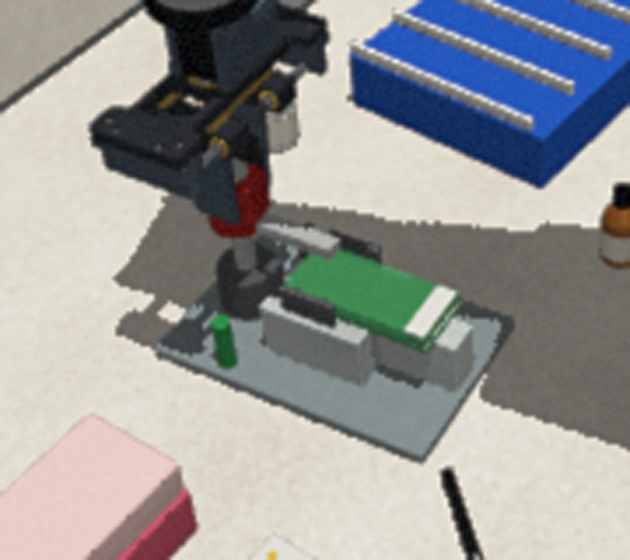

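View pics/w33.png

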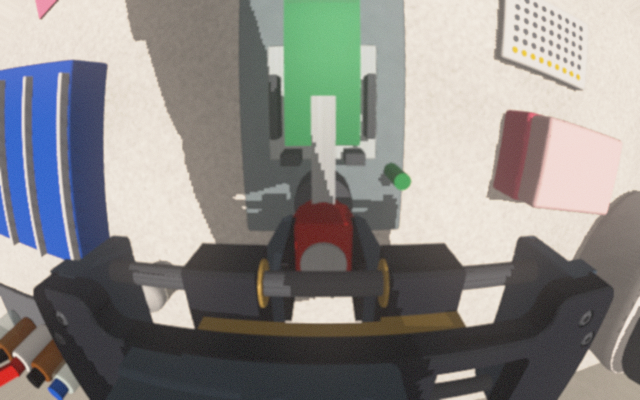

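>>> step_arm(motion=[[0,0,0.03,0,0,0,255],[0,0,0.03,0,0,0,255],[0,0,0.03,0,0,0,255],[0,0,0.015,0,0,0,255],[0,0,0.008,0,0,0,255],[0,0,0,0,0,0,255],[0,0,0,0,0,0,255]])

```text
clock: 59.23
tool_pos: [638.8, 199.5, 93.6]
ee_rot: [3.14, 0.001, -3.095]
ft_force: [3.4, 4.9, -7.5]
width: 29.9
```

>>> step_arm(motion=[[0,0,0.003,0,0,0,255],[0,0,0,0,0,0,255],[0,0,0,0,0,0,130],[0,0,0,0,0,0,60],[0,0,0,0,0,0,60],[0,0,0,0,0,0,60],[0,0,0,0,0,0,60],[0,0,0,0,0,0,60]])

```text
clock: 59.9
tool_pos: [638.3, 198.2, 93.4]
ee_rot: [-3.141, 0.0, -3.094]
ft_force: [0.3, 0.2, 0.0]
width: 67.0
```

Retreat up and clear, then check.

>>> step_arm(motion=[[0,0,-0.06,0,0,0,60],[0,0,-0.12,0,0,0,60],[0,0,-0.18,0,0,0,60],[0,0,-0.18,0,0,0,60],[0,0,-0.18,0,0,0,60],[0,0,-0.1,0,0,0,60],[0,0,0,0,0,0,60],[0,0,0,0,0,0,60]])

```text
clock: 60.57
tool_pos: [638.7, 198.5, 259.4]
ee_rot: [3.141, 0.004, -3.093]
ft_force: [-0.5, 0.2, -0.2]
width: 69.5
```

>>> step_arm(motion=[[0,0,0,0,0,0,60],[0,0,0,0,0,0,60],[0,0,0,0,0,0,60],[0,0,0,0,0,0,60]])

```text
clock: 60.9
tool_pos: [637.9, 198.3, 255.6]
ee_rot: [-3.141, -0.003, -3.093]
ft_force: [0.4, 0.4, -0.0]
width: 69.7
```

Run:
```python
from plant import bot
from h import *
import pickle
im=bot.capture("wrist"); pickle.dump(bot.calibration("wrist"),open("w34.pkl","wb"))
cv2.imwrite("pics/w34c.png",cv2.resize(im[0:220,230:410],None,fx=2.7,fy=2.7,interpolation=cv2.INTER_CUBIC))
im=bot.capture("side"); cv2.imwrite("pics/s34.png",cv2.resize(im[190:290,200:330],None,fx=5,fy=5,interpolation=cv2.INTER_CUBIC)); cv2.imwrite("pics/s34f.png",im)
print(bot.get_obs()['clock'])
```

```text
61.0
```

View pics/w34c.png

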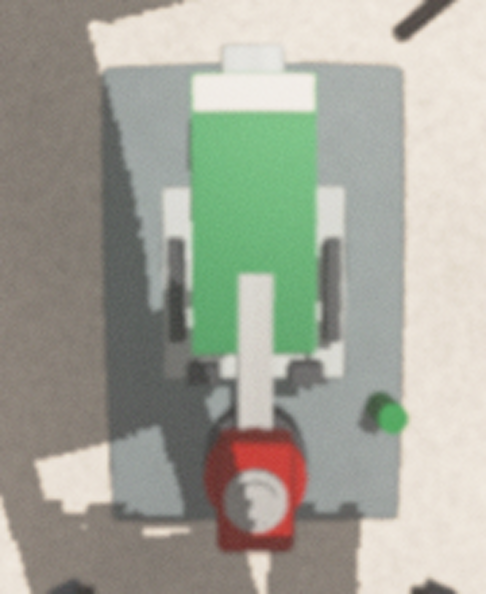

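View pics/s34.png

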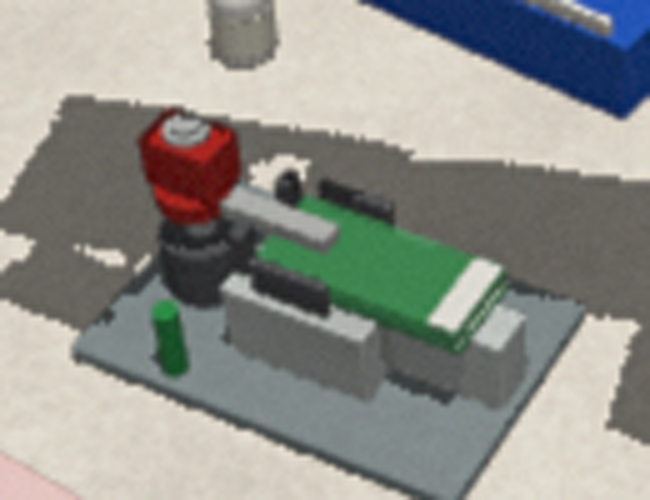

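View pics/s34f.png

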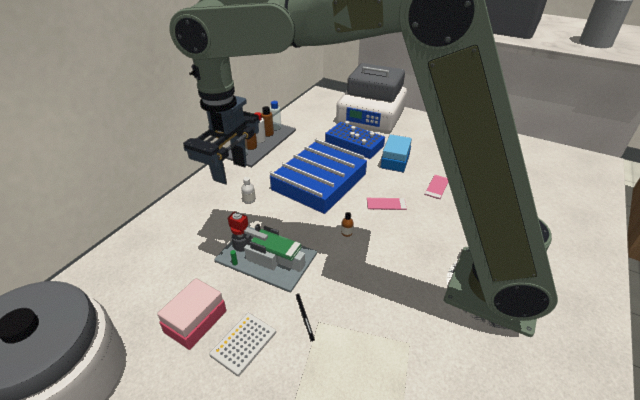

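Run:
```python
from chk import *
st=[(222,45,(-65,-14,60)),(284,45,(-65,14,60)),(163,187,(0,-40,60)),(345,187,(0,40,60)),(104,67,(-70,-75,12)),(403,68,(-70,75,12)),(343,377,(86,40,60))]
check("w34",(230,0),2.7,st,[(192,73),(316,73),(192,355),(316,354)],75)
from plant import bot
o=bot.get_obs(); print(o['ft_force'],abs(o['joint_vel']).max())
bot.close_job()
```

```text
stand [ 5.12885e+02  1.92133e+02  4.80000e-02 -4.95000e+00] maxres 0.49
corners [[-48.3, -26.0], [-48.3, 26.3], [74.8, -26.4], [74.4, 26.6]] centre rel nest [0.2 0.1]
[ 0.07411744 -0.31119251 -0.79953237] 0.005590296479740016
the job is handed in; nothing more can be done
```

The job is done and handed in, in about 61 s of the 210 s allowed. I opened the clamp and parked the finger. Then I pushed the three plates present out over the deck's front edge one by one, stacked them in the nest and swung the finger back to clamp them. One of the four lanes was empty.

**Last checks:** The top plate measured within about 0.2 mm of the nest centre and square to the stand. In the wrist and side views the finger lies straight on the stack between the rear posts. I saw no bystander moved. The gripper is raised clear with almost no force on it.

**What disagreed or went differently:**
- **Heights:** the wrist camera read the stand 3–5 mm and the deck 1–2 mm lower than the text. I used the text heights, and the contact forces bore them out.
- **Knocked plate:** the second plate was found about 19 mm further forward than first measured, so I measured it again before pushing.
- **Wedged fingertips:** on the second and third plates the fingertips caught on the edges of the plates already stacked, at up to 13 N. I released the second plate about 2 mm high and set the third down with a lighter grip.
- **Near a rear post:** at the first release, at the park rest, I opened the fingers fully, and by my geometry that comes very close to a rear post. No contact force showed. I opened them less wide at the collar after that.

I did not measure the collar lift and turn as numbers, nor each lower plate after the last one went on. I judged those from the pictures.

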